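# Fit a notched scraper blade into its holder

### The arm

A 6-joint arm with a two-finger parallel gripper is mounted at the origin on the work surface. World frame = base frame: x ahead of the robot, y to its left, z up, the work surface at z = 0. Lengths are in m, angles in degrees, forces in N, time in s.
With the tool pointing down it reaches from about 0.25 to 0.725 m from the base axis. Payload 9.7 kg.
Tool frame: the origin (TCP) lies between the finger pads; the fingertips stand 11 mm ahead of it and the grasp point (between the pads) lies 8 mm behind it; z points along the fingers, x is the direction in which the jaws open and shut, and the axes are right-handed (so a half turn about z gives the same grasp; the last joint's range is limited). The gripper opens to 85 mm and grips with 20 to 120 N. Pads are 22 mm wide; open, the fingers measure 114 mm over their backs; the gripper's body (76 mm by 85 mm) begins 54 mm behind the grasp point. The pads swing forward as they close: fully open they stand 13 mm farther back than shut.
Start: joints at [-73.969, 4.979, 10.078, 95.1, 0, 90], TCP at [0.152, -0.529, 0.203] pointing down, gripper open.
Joint ranges: [-179.16, 179.16], [-48.56, 103.87], [-65.8, 70.77], [-126.05, 130.52], [-82.76, 87.17], [-180, 180]. Speed limits (degrees/s): [127.2, 127.2, 147.25, 180, 180, 180].

### API

Orientations are given as [roll, pitch, yaw] about the fixed x, y, z axes, in that order (R = Rz(yaw) Ry(pitch) Rx(roll)).
In Python, from workcell import get_obs, camera, job_done, spotter gives the robot as it stands.
- The arm moves only by the tool play_rows, never from a script. Its argument "rows" is a list of rows, each a list of 3 entries, a list of its own where there are three numbers: the closure, from 0 (fully open) to 1 (shut), then the shift along the tool's x, y, z in cm, then the turn, a rotation vector about the tool's x, y, z in degrees. In form: [[claw, [x, y, z], [wx, wy, wz]], ...]. A call has 1 to 12 rows; each row shifts and turns the pose as measured when the row begins, along the tool's axes as they then stand; what a row does not reach is not made up. A row lasts 1/10 s, in which the tool goes at most 50 mm and 8.59 degrees, less where a joint would pass 70% of its speed; a pose out of reach is approached as far as the arm can. A call is refused whole if a number of a shift passes 5 or a number of a turn 8.59, either way. A call with a gripper value outside its range is refused whole. The fingers move at their own pace and stop on an object; "newtons" is the grip in N (left out, the last holds). Time passes only in rows, so rows that do not move let the fingers close. It gives the time, the measured TCP pose, the force and the opening at its end, in the units of the state.
- get_obs(): the state, without advancing time (a new reading comes with each control period).
- camera(name): name is "side" or "top" or "wrist"; returns a dict with "img" (420x560x3 uint8, red, green, blue), "intrinsics" (3x3 intrinsics, pixels), "xyz" and "orientation" of the camera in the world. Camera axes: x right, y down, z forward; pixel columns grow to the right and rows downward; lengths in m; the calibration is good to about 2 mm. A picture is of the moment at which its call begins. There is no depth.
- job_done(): hands the job in, once; it reports no verdict.
Trained networks look in a picture, given as the dict that the camera call returned (one of the last four; its "shot" number tells which), for a name from the list of things; names that differ only in an ending like _2 or _b are one class to them, and where a whole thing is asked for, a point or a joint stands for the part that bears it (a point fixed in the world has none). Each returns a list of dicts, best first, with "confidence" (0 to 1); they miss things now and then, are a little off and sometimes report something else, mostly with a low value. They report only what shows in the picture. A call takes as long as a camera call.
- spotter.spot_in(picture, thing): "point" ([x, y, z] in m, in world coordinates, good to about 4 mm: the middle of the surface that is visible of it).
- spotter.trace(picture, thing): "pixels" (420x560 bool, what is visible of it).
The state is a dict: "time": time; "q": joint angles; "qd": joint speeds; "joint_efforts": joint torques, N m; "ee_pos": TCP position; "tcp_rot": TCP orientation; "wrist_force": force on the tool from outside, world axes, zero at the start; "torque": the same for the moment, N m; "opening": finger opening in m.
Only numpy, scipy, OpenCV 4.12 (cv2) and the standard library are available. Lean on these libraries where they do the work, as an engineer would, in place of code of your own. Each camera call takes 0.05 s, during which the arm holds its last target.

### The job

Draw the scraper blade by its notched tail out of the wooden guard, set it down lying on the low wooden rest and let go of it. Then take it by its cutting end (the scraper's head leaves no room for fingers at the tail) and lay it flat and straight into the head of the rubber-handled scraper, its notch fully home over the pin and the cutting end pointing away from the handle. Leave the other things where they are.

Things in the scene. Friction and masses are not known exactly. Their poses are not given: they have to be found in the camera images.
- blade: loose flat blade of stiff black plastic, 112 mm long (its x), 46 wide (y), 5 thick, about 40 g, same on both faces. Origin: centre of the underside; x points to the cutting end (last 10 mm ground to 2.5). The tail end, x = -56, has an open notch on the centre line, 13 mm wide, 16 deep. At the start it lies level in the guard, tail sticking out about 56 mm
- blade_notch (a point): point on the blade's centre line and underside, at blade x = -44 mm, inside the notch 4 mm from its bottom: it lies on the pin's axis when the notch is fully home
- guard: fixed wooden block 66 x 72 x 39 mm high (x, y, z), origin at the centre of its underside. A level slot, 53 mm wide, 10 high, its floor 22 mm above the table, opens at the -x face and is 60 mm deep. From that face a tongue 22 mm wide runs 36 mm on at floor height. The blade lies on floor and tongue, cutting end inside; pull it out along the guard's -x
- rest: fixed low wooden rest bar, 60 mm long (x), 22 wide (y), 22 high, origin at the centre of its underside. The blade laid along it overhangs both long sides, so that fingers can reach its edges
- holder: fixed scraper lying on the table: aluminium head, steel rod and rubber handle (29 mm thick) running back along -x to x = -190 mm. Origin: on the table under the centre of the seated blade. Bed top 24 mm above the table, 69 wide from x = -68 to +4, then a tongue 22 wide to x = +30. Beside the wide bed two cheeks, 53 mm apart inside, and a back wall (face at x = -62), all 9 mm above the bed
- holder_seat (a point): where the blade's origin lies when home: holder x = 0, y = 0, 24 mm above the table (29 if the blade is turned over). The seated blade points along the holder's x, its tail towards the handle; its front half overhangs both sides of the narrow tongue, free for fingers
- holder_pin (a point): foot of the locating pin, at bed height (24 mm), holder x = -44 mm, y = 0. The steel pin is 8 mm thick, stands 10 mm above the bed and has a tapered top
- tape_a: brown tape roll lying flat, 96 mm across, 48 high; bystander, origin at centre of underside
- tape_b: the other brown tape roll, same size; bystander
- scraper: small silicone scraper lying flat, 145 mm long, 50 wide, 12 high; bystander
- cup: wooden pencil cup, 72 mm across, 90 high, pencils to about 155; bystander
- carton: small cardboard carton 70 x 100 x 40 mm high; bystander
- puncher: grey and black paper punch about 105 x 45 x 51 mm high; bystander

How it is judged (in metres and radians):
On the way:
1. the blade lies on the rest, let go (horizontal distance between blade and rest below 0.04 m and z of blade in the frame of rest between 0.018 and 0.031 m and contact force between the fingers and blade below 0.05 N and linear speed of blade below 0.02 m/s), for 0.2 s.
At the end, for the whole second after the job is handed in: The blade lies still and flat (within 3 degrees) on the holder's bed, straight within 5 degrees, cutting end away from the handle, the pin in its notch with the notch point within 5 mm of the pin's axis; no bystander has moved more than 30 mm (horizontal distance between blade_notch and holder_pin below 0.005 m and horizontal distance between blade and holder_seat below 0.01 m and z of blade in the frame of holder between 0.02 and 0.031 m and angle between the x axis of blade and the x axis of holder, either way round below 0.09 rad and angle between the z axis of blade and the z axis of holder, either way round below 0.05 rad and linear speed of blade below 0.01 m/s and angular speed of blade below 0.1 rad/s); the robot touches nothing.
It fails at once if a bystander was displaced by more than 30 mm (distance of any of tape_a, tape_b, scraper, cup, carton, puncher from where it was at the start of the episode above 0.03 m).
It also fails if it takes over 61 s, if anything falls off the work surface, if the arm or the gripper's body presses on something with over 40 N, if the wrist force passes 120 N, or if a joint passes its speed limit or range.

## Working session

There is one attempt and no reset: what is moved stays moved. The work goes in short steps, Python scripts to look and compute and a tool call to move; the robot and the scene stay as the last step left them, time stands still between calls to the robot, and variables do not carry over. Pictures are saved under pics/ and viewed, and the job is handed in when it is done.

Besides the shell and the picture viewer there is one more tool, called after ">>>" by a JSON object that holds its "name" and its "arguments", one argument or row to a line. play_rows: Moves the arm, as the interface text tells. Its arguments: {"type":"object","properties":{"rows":{"type":"array","items":{"type":"array"}},"newtons":{"type":"number"}},"required":["rows"]}

```bash
mkdir -p pics; cat > h.py <<'E'
import numpy as np, cv2
from workcell import get_obs, camera, job_done, spotter
from scipy.spatial.transform import Rotation as R
def Rm(o): return R.from_euler('xyz',o,degrees=True).as_matrix()
def snap(n,f):
    c=camera(n); cv2.imwrite('pics/'+f,c['img'][:,:,::-1]); return c
def camR(c):
    o=np.array(c['orientation'],float)
    return o if o.shape==(3,3) else Rm(o)
def unproj(c,u,v,z):
    d=camR(c)@np.linalg.inv(np.array(c['intrinsics']))@np.array([u,v,1.]); p=np.array(c['xyz'])
    return p+d*(z-p[2])/d[2]
def proj(c,P):
    q=np.array(c['intrinsics'])@(camR(c).T@(np.array(P)-np.array(c['xyz']))); return q[:2]/q[2]
E
python3 - <<'E'
from h import *
for n in ['top','side','wrist']:
    c=snap(n,n+'0.png'); print(n,c['xyz'],c['orientation'],c['intrinsics'])
    for t in ['blade','guard','rest','holder','blade_notch','holder_pin']:
        try:
            r=spotter.spot_in(c,t); print(t,[(np.round(x['point'],3).tolist(),round(x['confidence'],2)) for x in r[:2]])
        except Exception as e: print(t,e)
print(get_obs())
E
```

```text
top [ 0.38693364 -0.01645055  1.43666031] [-169.05382559    0.40302534  -89.98703005] [[527.40256502   0.         281.16115417]
 [  0.         527.40256502 215.31864558]
 [  0.           0.           1.        ]]
blade [([0.565, 0.173, 0.027], 0.75), ([0.693, -0.085, 0.012], 0.25)]
guard [([0.615, 0.196, 0.044], 0.96), ([0.736, 0.039, 0.043], 0.21)]
rest [([0.489, -0.02, 0.02], 0.65)]
holder [([0.581, -0.206, 0.026], 0.7), ([0.564, 0.169, 0.028], 0.69)]
blade_notch [([0.558, 0.176, 0.025], 0.74)]
holder_pin [([0.58, -0.207, 0.023], 0.56)]
side [ 0.34487197 -0.57018534  0.82176906] [-140.65371691    0.93658848  -29.6405605 ] [[388.31923463   0.         274.54976085]
 [  0.         388.31923463 209.53715889]
 [  0.           0.           1.        ]]
blade [([0.557, 0.171, 0.024], 0.56)]
guard [([0.612, 0.185, 0.04], 0.8)]
rest [([0.493, -0.019, 0.022], 0.57)]
holder [([0.583, -0.212, 0.028], 0.91)]
blade_notch [([0.563, 0.172, 0.028], 0.82)]
holder_pin [([0.58, -0.209, 0.022], 0.91)]
wrist [ 0.21868952 -0.51003641  0.37391083] [ 1.64459497e+02 -4.50038773e-02 -7.39618286e+01] [[332.05085184   0.         279.38273565]
 [  0.         332.05085184 211.41276967]
 [  0.           0.           1.        ]]
blade []
guard []
rest []
holder []
blade_notch []
holder_pin []
{'time': 1.05, 'q': array([-7.39718260e+01,  4.97801781e+00,  1.00772797e+01,  9.50982541e+01,
       -2.35468373e-04,  8.99995234e+01]), 'qd': array([-0.00438902,  0.04700949, -0.01026617,  0.04331204,  0.0160301 ,
       -0.07284789]), 'joint_efforts': array([ 2.20526366e-03, -5.20118701e+01,  4.64855397e+01,  1.80572999e-03,
        4.10661482e-05, -7.89767142e-06]), 'ee_pos': array([ 0.15185918, -0.52861938,  0.20268424]), 'tcp_rot': array([ 1.79999765e+02, -1.00780263e-03, -7.39713494e+01]), 'wrist_force': array([1.19897202, 0.33544572, 0.12687828]), 'torque': array([0.01047302, 0.01283285, 0.01144376]), 'opening': 0.08568877780768941}
```

View pics/top0.png

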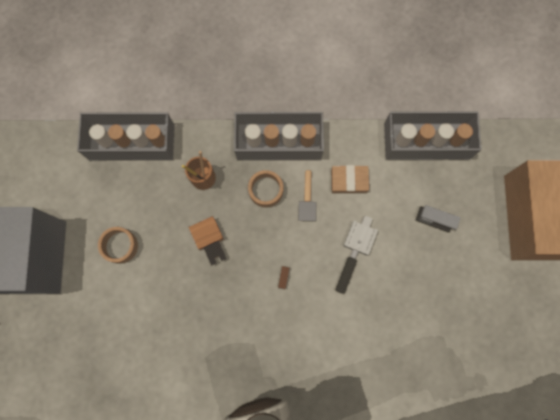

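View pics/side0.png

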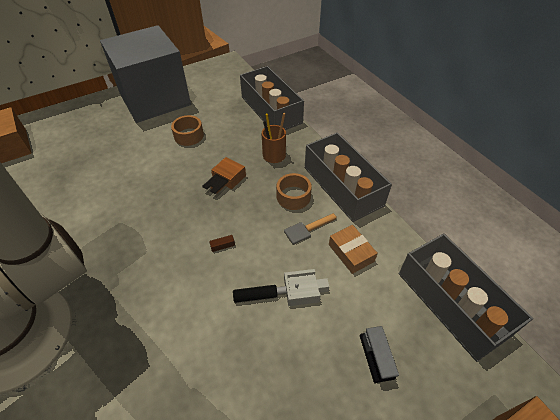

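```bash
python3 - <<'E'
import cv2
a=cv2.imread('pics/top0.png')
cv2.imwrite('pics/t1.png',cv2.resize(a[80:220,150:290],(700,700),interpolation=cv2.INTER_CUBIC)[:600])
cv2.imwrite('pics/t2.png',cv2.resize(a[100:220,260:420],(800,600),interpolation=cv2.INTER_CUBIC))
E
```

```text
(no output)
```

View pics/t1.png

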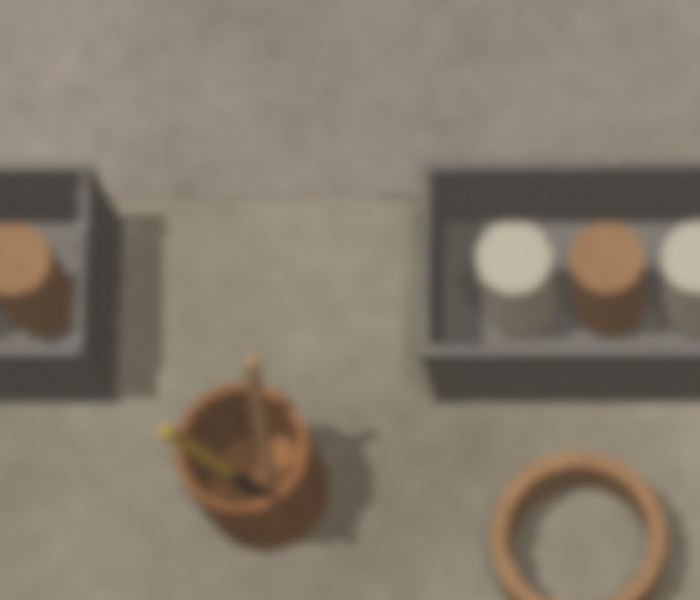

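View pics/t2.png

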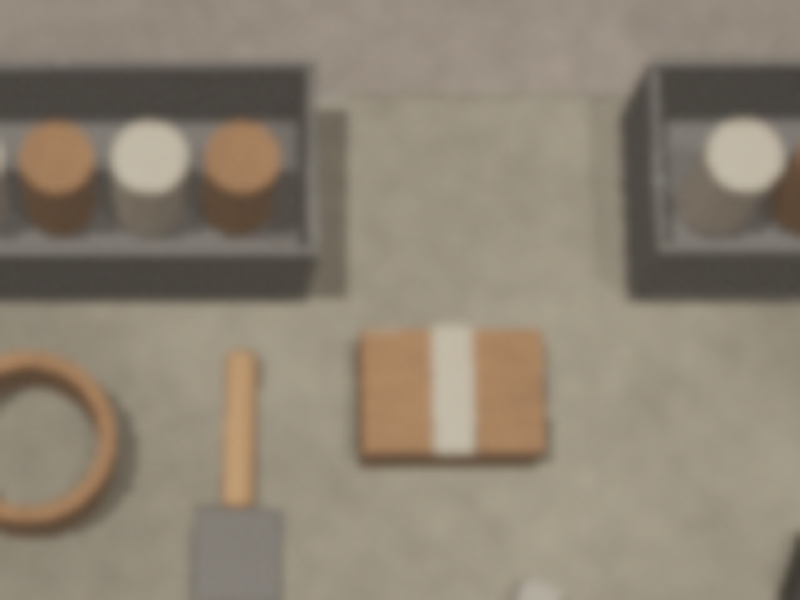

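```bash
cat >> h.py <<'E'
def delta(xyz,rpy=None,o=None):
    o=o or get_obs(); A=Rm(o['tcp_rot'])
    s=A.T@(np.array(xyz)-o['ee_pos'])*100
    w=R.from_matrix(A.T@Rm(rpy)).as_rotvec(degrees=True) if rpy is not None else np.zeros(3)
    print('t',round(o['time'],2),'pos',np.round(o['ee_pos'],4),'rot',np.round(o['tcp_rot'],2),'shift cm',np.round(s,2),'rot',np.round(w,2),'rows>=',round(max(np.linalg.norm(s)/5,np.linalg.norm(w)/8.59),1))
E
python3 -c "
from h import *
delta([.5,-.1,.2],[180,0,-90])"
```

```text
t 1.05 pos [ 0.1519 -0.5286  0.2027] rot [180.    -0.   -73.97] shift cm [-31.58 -45.3    0.27] rot [ 0.   -0.   16.03] rows>= 11.0
```

>>> {"name": "play_rows", "arguments": {
  "rows": [
    [0,[0,0,0],[0,0,8]],
    [0,[0,0,0],[0,0,8]],
    [0,[-3.9,-3.1,0],[0,0,0]],
    [0,[-3.9,-3.1,0],[0,0,0]],
    [0,[-3.9,-3.1,0],[0,0,0]],
    [0,[-3.9,-3.1,0],[0,0,0]],
    [0,[-3.9,-3.1,0],[0,0,0]],
    [0,[-3.9,-3.1,0],[0,0,0]],
    [0,[-3.9,-3.1,0],[0,0,0]],
    [0,[-3.9,-3.1,0],[0,0,0]],
    [0,[-3.9,-3.1,0],[0,0,0]],
    [0,[-3.9,-3.1,0],[0,0,0]]
  ]
}}

```text
time: 2.25
ee_pos: [0.467, -0.1415, 0.2022]
tcp_rot: [-179.8, -0.1, -91.3]
wrist_force: [0.6, -2.2, -0.1]
opening: 0.0853
```

```bash
python3 - <<'E'
from h import *
delta([.5,-.1,.2],[180,0,-90])
E
```

```text
t 2.25 pos [ 0.467  -0.1415  0.2022] rot [-1.7982e+02 -9.0000e-02 -9.1270e+01] shift cm [-4.22 -3.21  0.22] rot [-0.18 -0.09 -1.27] rows>= 1.1
```

Good efficiency. One more small move, then look.

>>> {"name": "play_rows", "arguments": {
  "rows": [
    [0,[-2.5,-0.5,0],[0,0,0]],
    [0,[0,0,0],[0,0,0]]
  ]
}}

```text
time: 2.45
ee_pos: [0.4754, -0.1112, 0.2015]
tcp_rot: [-179.8, -0.0, -90.9]
wrist_force: [0.7, -1.4, -0.6]
opening: 0.0858
```

```bash
python3 - <<'E'
from h import *
import pickle
c=snap('wrist','w1.png'); pickle.dump(c,open('w1.pkl','wb'))
print(c['xyz'],c['orientation'])
for t in ['rest','holder','holder_pin','blade','guard']:
    r=spotter.spot_in(c,t); print(t,[(np.round(x['point'],3).tolist(),round(x['confidence'],2)) for x in r[:2]])
cv2.imwrite('pics/w1b.png',cv2.resize(c['img'][:,:,::-1],(800,600)))
E
```

```text
[ 0.54431473 -0.1124775   0.37286573] [ 1.64640375e+02 -3.90665258e-02 -9.09168153e+01]
rest [([0.496, -0.014, 0.022], 0.94), ([0.601, 0.161, 0.009], 0.52)]
holder [([0.586, -0.209, 0.025], 0.93)]
holder_pin [([0.589, -0.206, 0.024], 0.75)]
blade [([0.556, 0.152, 0.025], 0.97)]
guard [([0.597, 0.157, 0.01], 0.74)]
```

View pics/w1b.png

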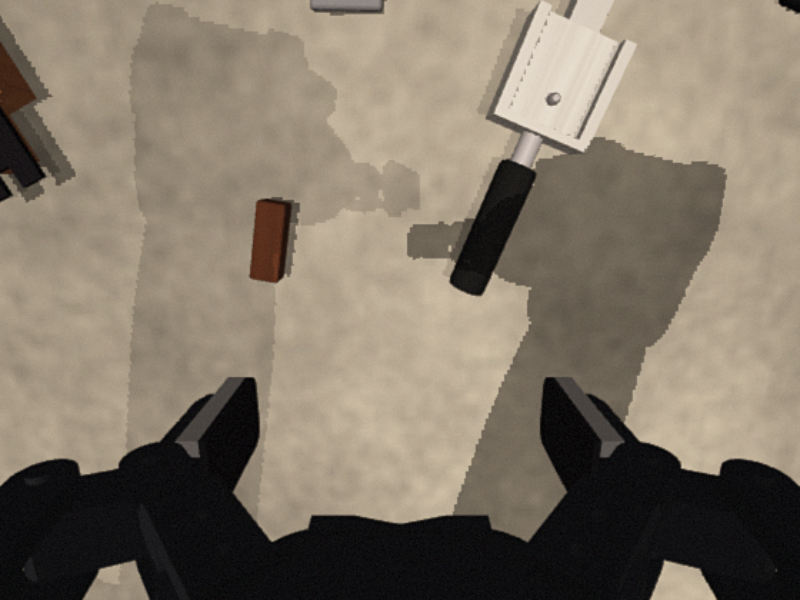

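```bash
python3 - <<'E'
import cv2
a=cv2.imread('pics/w1.png')
# rest crop 165..215 x,130..205
r=cv2.resize(a[130:205,160:235],(600,600),interpolation=cv2.INTER_CUBIC)   # 8x
cv2.imwrite('pics/z1.png',r)
r=cv2.resize(a[0:115,335:450],(598,598),interpolation=cv2.INTER_CUBIC)   # 5.2x
cv2.imwrite('pics/z2.png',r)
E
```

```text
(no output)
```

View pics/z1.png

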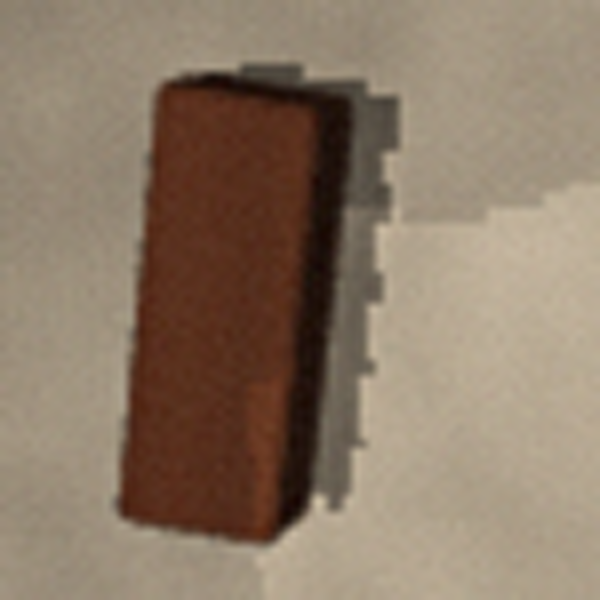

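View pics/z2.png

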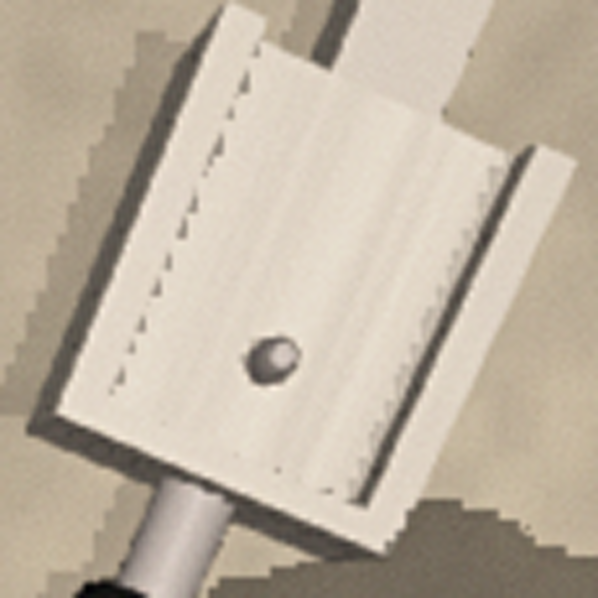

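```bash
cat > m1.py <<'E'
from h import *
import pickle
from scipy.optimize import least_squares
c=pickle.load(open('w1.pkl','rb'))
def fit(pts,mod,z,p0):
    pts=np.array(pts,float)
    def f(p):
        cs,sn=np.cos(p[2]),np.sin(p[2]); e=[]
        for (u,v),(x,y),zz in zip(pts,mod,z):
            e+=list(proj(c,[p[0]+cs*x-sn*y,p[1]+sn*x+cs*y,zz])-[u,v])
        return e
    s=least_squares(f,p0); print(np.round(s.x[:2],4),'yaw',round(np.degrees(s.x[2]),2),'res px',np.round(s.fun,1)); return s.x
a=np.array([(160,80),(318,97),(268,542),(120,518)])/8+[160,130]
fit(a,[(.03,.011),(.03,-.011),(-.03,-.011),(-.03,.011)],[.022]*4,[.49,-.02,-.2])
a=np.array([(228,5),(577,160),(383,553),(58,412),(266,362),(287,354),(332,70),(442,112)])/5.2+[335,0]
fit(a,[(.004,.0345),(.004,-.0345),(-.068,-.0345),(-.068,.0345),(-.044,0),(-.044,0),(.004,.011),(.004,-.011)],[.033]*4+[.024,.034,.024,.024],[.6,-.2,-.3])
E
python3 m1.py
```

```text
[ 0.4958 -0.0141] yaw -10.61 res px [-0.8 -1.   0.6  0.5  1.   0.5 -0.8  0.1]
[ 0.631  -0.2346] yaw -22.36 res px [-0.1 -1.3  0.2 -0.1  1.4  0.3 -0.4 -0.2  0.2 -0.1 -0.5 -0.1 -0.2  0.
 -0.5  1.5]
```

>>> {"name": "play_rows", "arguments": {
  "rows": [
    [0,[-4.8,-0.5,0],[0,0,0]],
    [0,[-4.8,-0.5,0],[0,0,0]],
    [0,[-4.8,-0.5,0],[0,0,0]],
    [0,[-4.8,-0.5,0],[0,0,0]],
    [0,[-4.8,-0.5,0],[0,0,0]],
    [0,[-3,-0.3,0],[0,0,-8]],
    [0,[0,0,0],[0,0,-8]],
    [0,[0,0,0],[0,0,-8]],
    [0,[0,0,0],[0,0,0]]
  ]
}}

```text
time: 3.65
ee_pos: [0.5051, 0.081, 0.2063]
tcp_rot: [-178.5, 2.7, -61.2]
wrist_force: [0.9, 0.0, 0.2]
opening: 0.0851
```

```bash
python3 - <<'E'
from h import *
import pickle
c=snap('wrist','w2.png'); pickle.dump(c,open('w2.pkl','wb'))
for t in ['blade','blade_notch']:
    r=spotter.spot_in(c,t); print(t,[(np.round(x['point'],3).tolist(),round(x['confidence'],2)) for x in r[:2]])
cv2.imwrite('pics/w2b.png',cv2.resize(c['img'][:,:,::-1],(800,600)))
E
```

```text
blade [([0.561, 0.168, 0.026], 0.84)]
blade_notch [([0.566, 0.176, 0.027], 0.69)]
```

View pics/w2b.png

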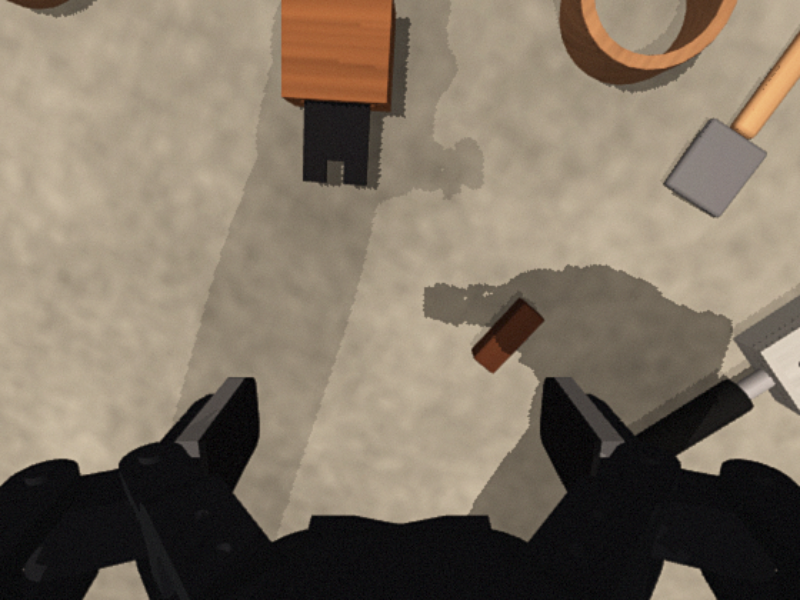

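```bash
python3 - <<'E'
import cv2
a=cv2.imread('pics/w2.png')
cv2.imwrite('pics/z3.png',cv2.resize(a[55:140,195:280],(595,595),interpolation=cv2.INTER_CUBIC))
E
```

```text
(no output)
```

View pics/z3.png

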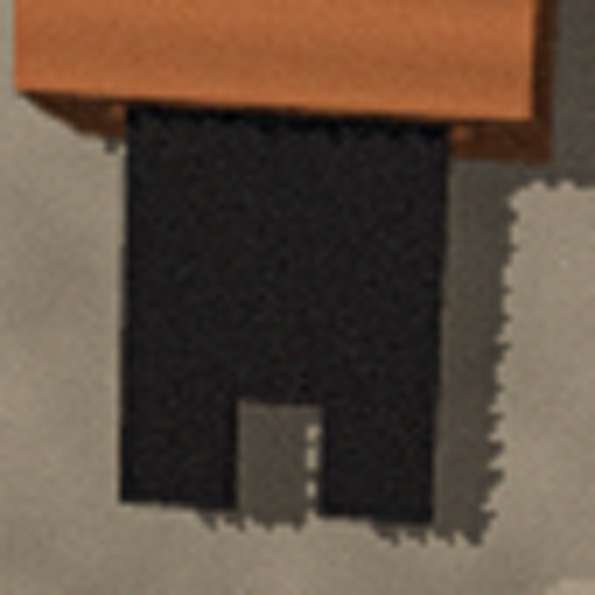

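```bash
cat > m2.py <<'E'
from h import *
import pickle
from scipy.optimize import least_squares
c=pickle.load(open('w2.pkl','rb'))
P=np.array([(120,500),(433,520),(238,402),(322,406),(128,120),(447,130)])/7+[195,55]
W=[unproj(c,u,v,.027)[:2] for u,v in P]
for w in W: print(np.round(w,4))
M=np.array([(-.056,.023),(-.056,-.023),(-.040,.0065),(-.040,-.0065)])
def f(p):
    cs,sn=np.cos(p[2]),np.sin(p[2]); Rr=np.array([[cs,-sn],[sn,cs]]); e=[]
    for m,w in zip(M,W): e+=list(Rr@m+p[:2]-w)
    for w,y in zip(W[4:],(.023,-.023)): e.append((Rr.T@(w-p[:2]))[1]-y)
    return np.array(e)*1e3
s=least_squares(f,[.6,.18,.4]); print(np.round(s.x[:2],4),np.degrees(s.x[2]),np.round(s.fun,1))
p=s.x; d=np.array([np.cos(p[2]),np.sin(p[2])])
y=np.degrees(p[2])-90
for g in (-.041,): 
    t=p[:2]+g*d; print('grasp xy',t,'yaw',y); delta([*t,.10],[180,0,y])
E
python3 m2.py
```

```text
[0.5265 0.1806]
[0.5464 0.1384]
[0.5474 0.1714]
[0.5529 0.1603]
[0.5744 0.2026]
[0.5949 0.1618]
[0.5867 0.1832] 25.242170701654523 [-0.3 -0.5 -0.5  0.   0.3  0.6  0.4 -0.1 -0.1  0.2]
grasp xy [0.54962776 0.16567099] yaw -64.75782929834548
t 3.8 pos [0.5051 0.0809 0.2063] rot [-178.47    2.7   -61.61] shift cm [-4.83 -7.66 11.08] rot [-1.46  2.74  3.11] rows>= 2.9
```

>>> {"name": "play_rows", "arguments": {
  "rows": [
    [0,[0,0,0],[-1.5,2.7,3.1]],
    [0,[-2.2,-2.8,2.5],[0,0,0]],
    [0,[-2.2,-2.8,2.5],[0,0,0]],
    [0,[-1.5,-2,3.5],[0,0,0]],
    [0,[0,0,2],[0,0,0]],
    [0,[0,0,0],[0,0,0]]
  ]
}}

```text
time: 4.4
ee_pos: [0.5527, 0.1656, 0.0996]
tcp_rot: [-179.8, -0.2, -66.4]
wrist_force: [0.0, -0.4, 0.8]
opening: 0.0852
```

```bash
python3 - <<'E'
from h import *
delta([.5496,.1657,.018],[180,0,-64.76])
E
```

```text
t 4.4 pos [0.5527 0.1656 0.0996] rot [-1.7984e+02 -1.7000e-01 -6.6420e+01] shift cm [-0.16  0.31  8.16] rot [-0.16 -0.17 -1.66] rows>= 1.6
```

>>> {"name": "play_rows", "arguments": {
  "rows": [
    [0,[-0.2,0.3,3],[0,0,-1.7]],
    [0,[0,0,3],[0,0,0]],
    [0,[0,0,1.8],[0,0,0]],
    [0,[0,0,0],[0,0,0]]
  ]
}}

```text
time: 4.8
ee_pos: [0.5513, 0.1642, 0.0242]
tcp_rot: [-179.6, -0.2, -65.3]
wrist_force: [0.3, -0.0, 1.9]
opening: 0.0854
```

```bash
python3 - <<'E'
from h import *
delta([.5496,.1657,.018],[180,0,-64.76])
E
```

```text
t 4.8 pos [0.5513 0.1642 0.0242] rot [-179.58   -0.22  -65.31] shift cm [-0.2   0.1   0.62] rot [-0.42 -0.22 -0.55] rows>= 0.1
```

>>> {"name": "play_rows", "arguments": {
  "rows": [
    [0,[-0.2,0.1,0.6],[-0.4,-0.2,-0.6]],
    [0.3,[0,0,0],[0,0,0]],
    [0.6,[0,0,0],[0,0,0]],
    [0.6,[0,0,0],[0,0,0]],
    [1,[0,0,0],[0,0,0]],
    [1,[0,0,0],[0,0,0]],
    [1,[0,0,0],[0,0,0]]
  ],
  "newtons": 25
}}

```text
time: 5.5
ee_pos: [0.5529, 0.1656, 0.0251]
tcp_rot: [-179.5, -0.1, -64.9]
wrist_force: [0.1, -0.4, -0.5]
opening: 0.0003
```

```bash
python3 - <<'E'
from h import *
delta([.5496,.1657,.018],[180,0,-64.76])
c=snap('side','s1.png')
cv2.imwrite('pics/s1b.png',cv2.resize(c['img'][120:240,160:320,::-1],(800,600)))
E
```

```text
t 5.5 pos [0.5529 0.1656 0.0251] rot [-1.7953e+02 -8.0000e-02 -6.4900e+01] shift cm [-0.15  0.3   0.71] rot [-0.47 -0.08 -0.14] rows>= 0.2
```

View pics/s1b.png

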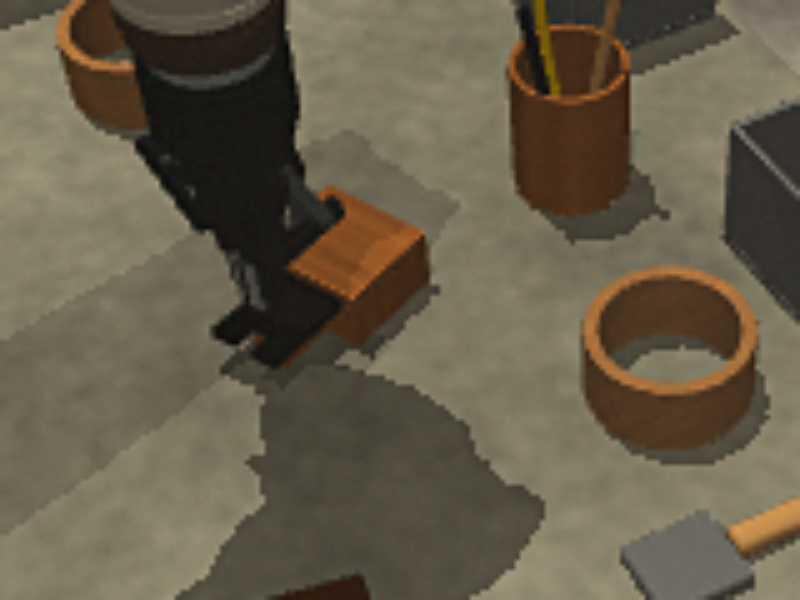

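```bash
python3 - <<'E'
from h import *
c=snap('wrist','w3.png')
cv2.imwrite('pics/w3b.png',cv2.resize(c['img'][:,:,::-1],(800,600)))
c=snap('top','t3.png')
cv2.imwrite('pics/t3b.png',cv2.resize(c['img'][190:290,150:250,::-1],(600,600),interpolation=cv2.INTER_CUBIC))
E
```

```text
(no output)
```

View pics/w3b.png

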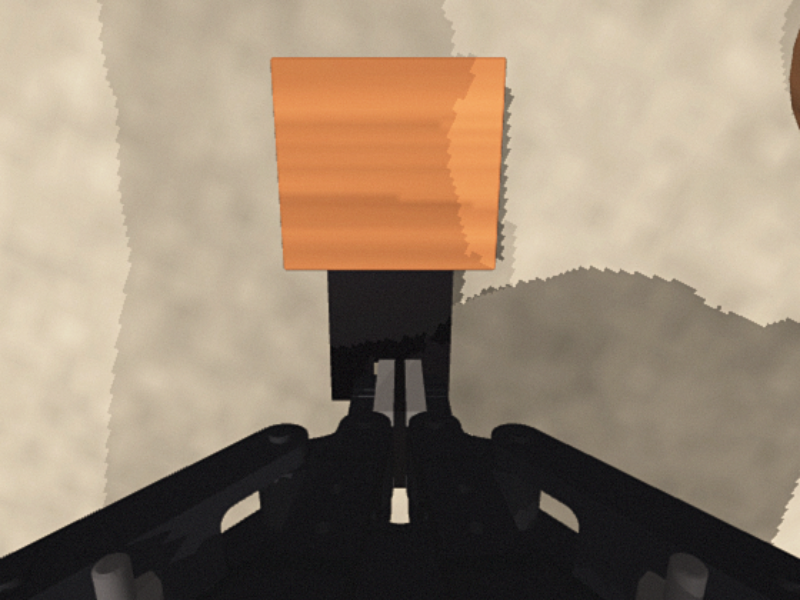

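View pics/t3b.png

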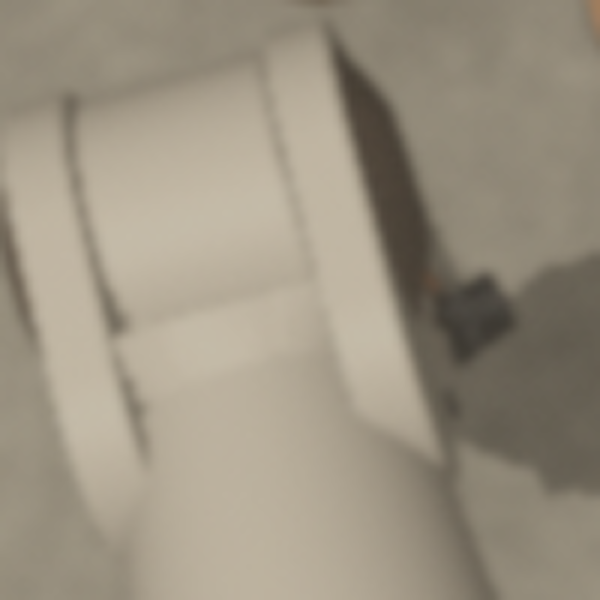

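```bash
python3 - <<'E'
from h import *
c=camera('wrist'); o=get_obs(); print(o['time'],o['ee_pos'],o['opening'],o['wrist_force'])
A=Rm(o['tcp_rot']); s=800/560
for dz in (-.008,0,.011): print('tool z',dz,proj(c,o['ee_pos']+A@[0,0,dz])*s)
th=np.radians(25.24);Rr=np.array([[np.cos(th),-np.sin(th)],[np.sin(th),np.cos(th)]])
for x,y in [(-56,23),(-56,-23),(-40,0),(0,23),(0,-23)]:
    w=Rr@np.array([x,y])/1e3+[.5867,.1832]; print(x,y,proj(c,[*w,.027])*s, proj(c,[*w,.0])*s)
# blade mask
r=spotter.trace(c,'blade')
im=c['img'][:,:,::-1].copy(); m=r[0]['pixels']; print(r[0]['confidence'])
z=cv2.resize(cv2.convertScaleAbs(im[180:330,200:350],alpha=2.5,beta=10),(600,600),interpolation=cv2.INTER_CUBIC)
cv2.imwrite('pics/z4.png',z)
E
```

```text
5.7 [0.55266437 0.16550182 0.02479936] 0.00023281128806956576 [-0.39470489 -0.74180089 -0.16541888]
tool z -0.008 [396.62848172 364.00280657]
tool z 0 [396.71113949 355.85962877]
tool z 0.011 [396.814078   345.71845761]
-56 23 [334.38750033 400.30079108] [342.20353829 372.48391402]
-56 -23 [451.68859592 399.9211468 ] [445.08728543 372.16081633]
-40 0 [392.81193611 362.06582032] [393.45851627 338.48987712]
0 23 [328.51020328 259.03360272] [337.67959681 247.81037684]
0 -23 [455.79435328 258.68381638] [448.16369378 247.51103538]
0.74
```

View pics/z4.png

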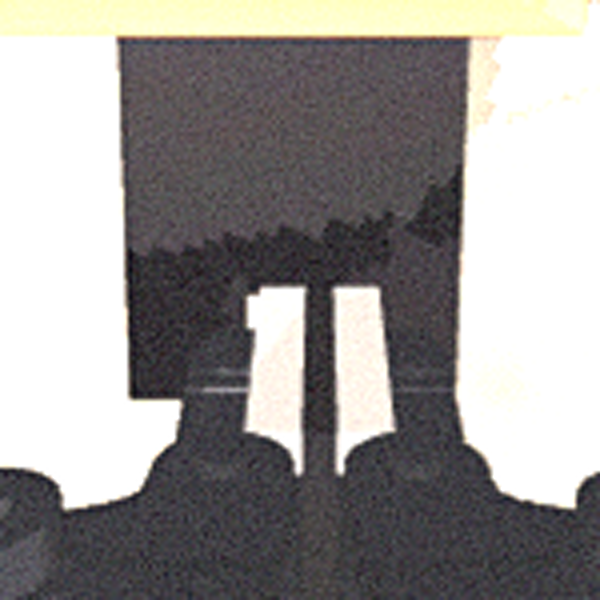

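```bash
python3 - <<'E'
from h import *
import pickle
c=camera('wrist'); o=get_obs()
A=Rm(o['tcp_rot']); s=800/560
print(o['q'])
for ty in (-.011,0,.011):
  for tz in (-.03,-.02,-.01,0,.011): print(ty,tz,(proj(c,o['ee_pos']+A@[0,ty,tz])*s).round(), (proj(c,o['ee_pos']+A@[.0426,ty,tz])*s).round())
E
```

```text
[ 1.66763081e+01  8.44100822e+00 -5.83099437e+00  7.52818802e+01
 -7.98207413e-03  1.71577934e+02]
-0.011 -0.03 [396. 359.] [529. 359.]
-0.011 -0.02 [396. 348.] [522. 348.]
-0.011 -0.01 [397. 338.] [515. 338.]
-0.011 0 [397. 329.] [509. 329.]
-0.011 0.011 [397. 320.] [502. 320.]
0 -0.03 [396. 390.] [527. 390.]
0 -0.02 [396. 378.] [519. 378.]
0 -0.01 [397. 366.] [513. 366.]
0 0 [397. 356.] [507. 356.]
0 0.011 [397. 346.] [501. 346.]
0.011 -0.03 [396. 421.] [525. 421.]
0.011 -0.02 [397. 406.] [517. 406.]
0.011 -0.01 [397. 393.] [511. 393.]
0.011 0 [397. 382.] [505. 382.]
0.011 0.011 [397. 370.] [499. 370.]
```

```bash
python3 - <<'E'
from h import *
c=camera('side'); o=get_obs(); A=Rm(o['tcp_rot'])
cw=camera('wrist'); print('cam-ee',cw['xyz']-o['ee_pos'], A.T@(cw['xyz']-o['ee_pos']), o['ee_pos'],o['wrist_force'])
im=c['img'][:,:,::-1]; z=cv2.resize(cv2.convertScaleAbs(im[145:205,190:270],alpha=2.2,beta=20),(800,600),interpolation=cv2.INTER_CUBIC)
def pt(P,col):
    u=(proj(c,P)-[190,145]+.5)*10; cv2.circle(z,tuple(int(k) for k in u),5,col,1); return u.round()
for dz,col in ((-.03,(0,255,255)),(-.02,(0,255,0)),(0,(255,0,0)),(.011,(0,0,255))): print(dz,pt(o['ee_pos']+A@[0,0,dz],col))
th=np.radians(25.24);Rr=np.array([[np.cos(th),-np.sin(th)],[np.sin(th),np.cos(th)]])
for x,y in [(-56,23),(-56,-23),(0,23),(0,-23)]:
    w=Rr@np.array([x,y])/1e3+[.5867,.1832]; pt([*w,.027],(255,0,255))
cv2.imwrite('pics/z5.png',z)
a=cv2.imread('pics/w1.png')[250:420,80:280]; cv2.imwrite('pics/z6.png',cv2.resize(cv2.convertScaleAbs(a,alpha=2,beta=20),(700,595),interpolation=cv2.INTER_CUBIC))
E
```

```text
cam-ee [0.0617422  0.02830889 0.17172551] [ 0.00076983 -0.06922759 -0.17120191] [0.55264727 0.16551017 0.02474645] [ 0.16542487 -0.02430075  0.41130869]
-0.03 [228. 338.]
-0.02 [233. 363.]
0 [244. 412.]
0.011 [249. 439.]
```

View pics/z5.png

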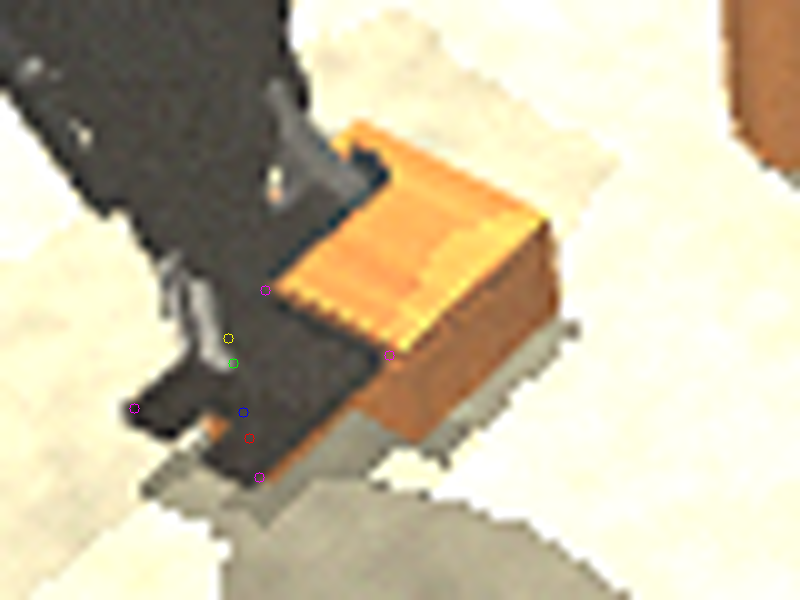

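View pics/z6.png

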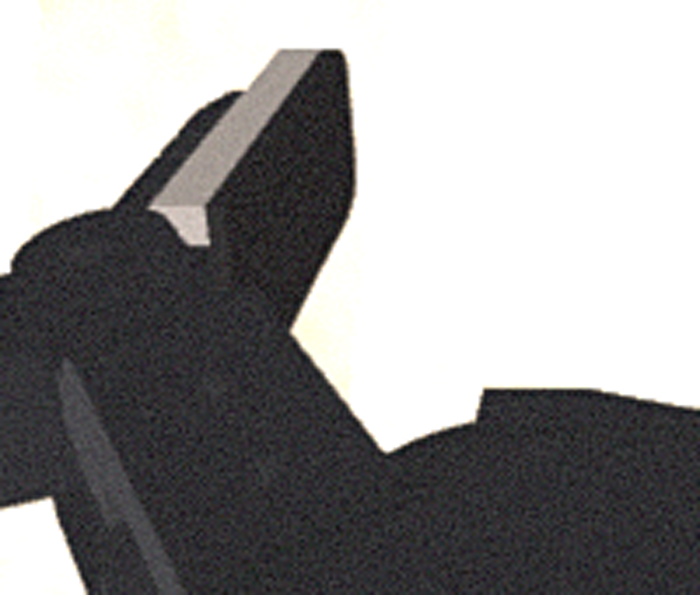

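>>> {"name": "play_rows", "arguments": {
  "rows": [
    [0,[0,0,0],[0,0,0]],
    [0,[0,0,0],[0,0,0]],
    [0,[0,0,0],[0,0,0]],
    [0,[0,0,0],[0,0,0]],
    [0,[0,0,0],[0,0,0]]
  ]
}}

```text
time: 6.4
ee_pos: [0.5526, 0.1655, 0.0247]
tcp_rot: [-179.6, -0.1, -64.9]
wrist_force: [0.2, 0.6, -0.4]
opening: 0.0722
```

>>> {"name": "play_rows", "arguments": {
  "rows": [
    [0,[0,0,0.5],[0,0,0]]
  ]
}}

```text
time: 6.5
ee_pos: [0.5531, 0.1656, 0.0201]
tcp_rot: [-179.5, -0.1, -64.9]
wrist_force: [0.4, 0.3, -0.0]
opening: 0.0847
```

>>> {"name": "play_rows", "arguments": {
  "rows": [
    [0,[0,0,0.5],[0,0,0]]
  ]
}}

```text
time: 6.6
ee_pos: [0.5532, 0.1657, 0.0147]
tcp_rot: [-179.5, -0.1, -64.9]
wrist_force: [-0.1, 0.3, 0.1]
opening: 0.0855
```

```bash
python3 - <<'E'
from h import *
o=get_obs(); print(o['ee_pos'],o['wrist_force'],o['opening'])
c=snap('wrist','w4.png'); A=Rm(o['tcp_rot'])
cv2.imwrite('pics/w4b.png',cv2.resize(cv2.convertScaleAbs(c['img'][:,:,::-1],alpha=1.8,beta=15),(800,600)))
E
```

```text
[0.55315335 0.16565091 0.0147206 ] [-0.11693014  0.34533279  0.07619923] 0.08546157419382909
```

View pics/w4b.png

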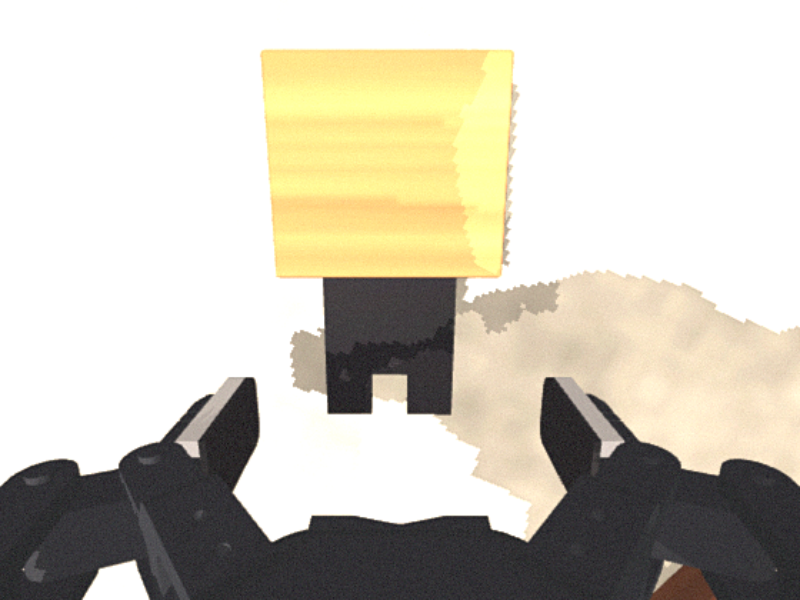

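>>> {"name": "play_rows", "arguments": {
  "rows": [
    [0,[0,0.3,1],[0,0,0]],
    [0,[0,0,1],[0,0,0]],
    [0,[0,0,0],[0,0,0]]
  ]
}}

```text
time: 6.95
ee_pos: [0.5492, 0.164, -0.0091]
tcp_rot: [-179.7, -0.1, -64.9]
wrist_force: [0.1, 0.4, -0.2]
opening: 0.0861
```

```bash
python3 - <<'E'
from h import *
o=get_obs(); print(o['ee_pos'],o['wrist_force'],o['opening'])
c=snap('wrist','w5.png'); A=Rm(o['tcp_rot'])
cv2.imwrite('pics/w5b.png',cv2.resize(cv2.convertScaleAbs(c['img'][:,:,::-1],alpha=1.8,beta=15),(800,600)))
c=camera('side')
im=c['img'][:,:,::-1]; z=cv2.resize(cv2.convertScaleAbs(im[145:205,190:270],alpha=2.2,beta=20),(800,600),interpolation=cv2.INTER_CUBIC)
cv2.imwrite('pics/z7.png',z)
E
```

```text
[ 0.54922298  0.16396016 -0.00910006] [ 0.05656253  0.40788252 -0.23430418] 0.08611963215506058
```

View pics/w5b.png

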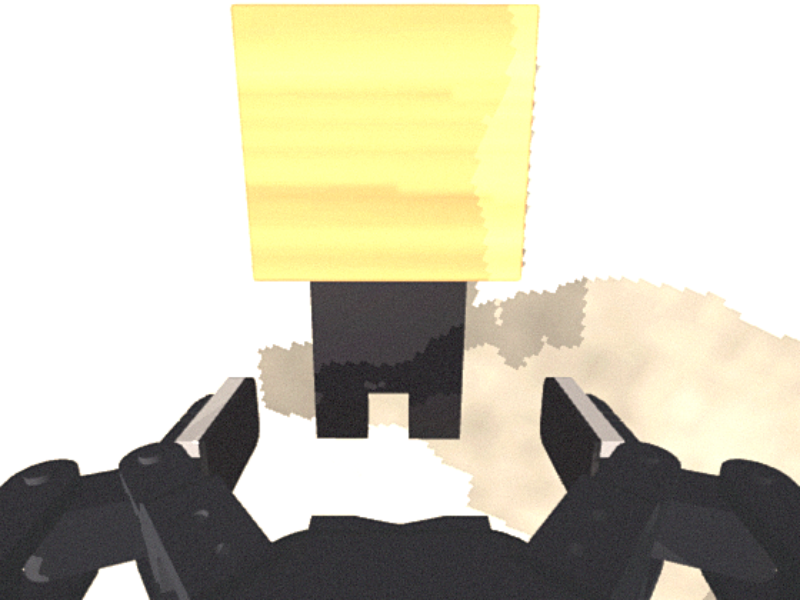

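View pics/z7.png

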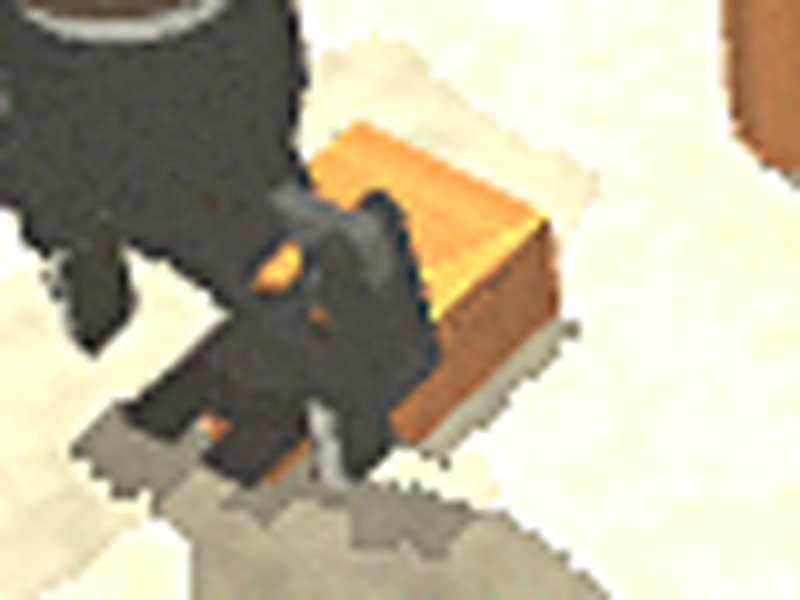

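>>> {"name": "play_rows", "arguments": {
  "rows": [
    [0,[-0.2,0,1],[0,0,0]],
    [0,[0,0,0.6],[0,0,0]],
    [0,[0,0,0],[0,0,0]]
  ]
}}

```text
time: 7.35
ee_pos: [0.5497, 0.1664, -0.0244]
tcp_rot: [-179.5, -0.1, -64.9]
wrist_force: [-0.0, 0.8, 0.3]
opening: 0.0853
```

```bash
python3 - <<'E'
from h import *
o=get_obs(); print(o['ee_pos'],o['wrist_force'],o['opening'])
c=snap('wrist','w6.png'); A=Rm(o['tcp_rot'])
cv2.imwrite('pics/w6b.png',cv2.resize(cv2.convertScaleAbs(c['img'][:,:,::-1],alpha=1.8,beta=15),(800,600)))
E
```

```text
[ 0.54967212  0.16637124 -0.02437165] [-0.03738113  0.82271028  0.3117271 ] 0.08533294437566798
```

View pics/w6b.png

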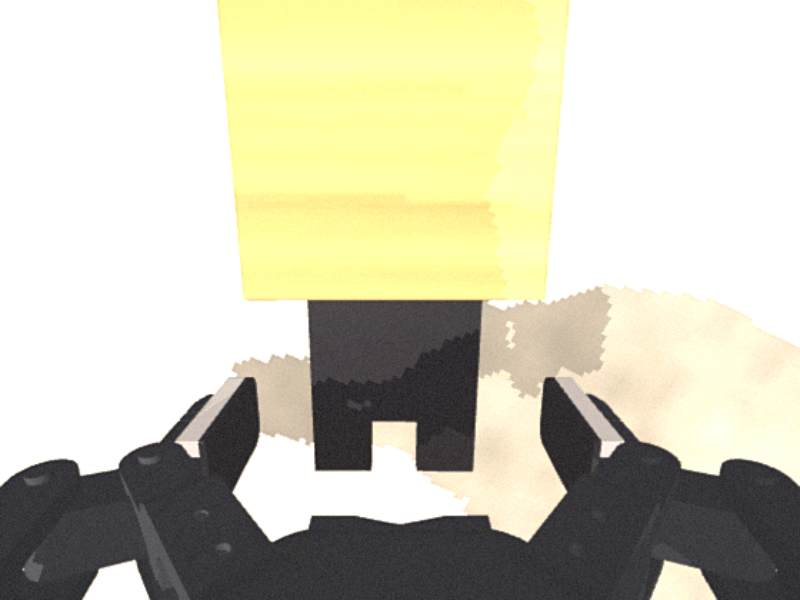

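>>> {"name": "play_rows", "arguments": {
  "rows": [
    [0,[0,0,0.7],[0,0,0]],
    [0.5,[0,0,0],[0,0,0]],
    [0.5,[0,0,0],[0,0,0]],
    [0.7,[0,0,0],[0,0,0]],
    [0.7,[0,0,0],[0,0,0]]
  ],
  "newtons": 25
}}

```text
time: 7.9
ee_pos: [0.5506, 0.167, -0.0302]
tcp_rot: [-179.4, -0.1, -64.9]
wrist_force: [-0.4, -0.5, -1.1]
opening: 0.0456
```

```bash
python3 - <<'E'
from h import *
o=get_obs(); print(o['ee_pos'],o['wrist_force'],o['opening'])
c=snap('wrist','w7.png'); A=Rm(o['tcp_rot'])
cv2.imwrite('pics/w7b.png',cv2.resize(cv2.convertScaleAbs(c['img'][:,:,::-1],alpha=1.8,beta=15),(800,600)))
E
```

```text
[ 0.55059731  0.16699292 -0.0301794 ] [-0.38836168 -0.47575017 -1.06588459] 0.04563450958861393
```

View pics/w7b.png

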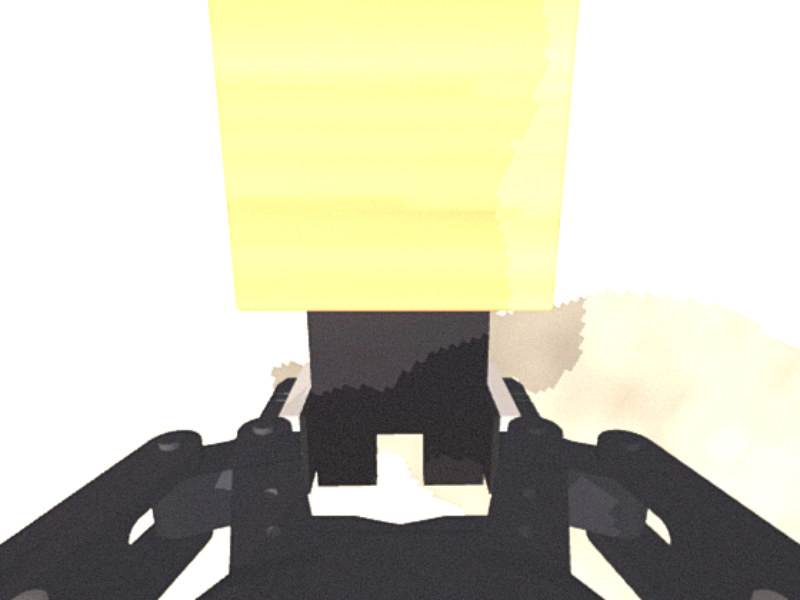

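>>> {"name": "play_rows", "arguments": {
  "rows": [
    [1,[0,0,0],[0,0,0]],
    [1,[0,0,0],[0,0,0]],
    [1,[0,0,-0.2],[0,0,0]],
    [1,[0,1,0],[0,0,0]],
    [1,[0,1,0],[0,0,0]],
    [1,[0,1.5,0],[0,0,0]]
  ],
  "newtons": 50
}}

```text
time: 8.55
ee_pos: [0.5174, 0.1514, -0.029]
tcp_rot: [-179.4, -0.1, -64.9]
wrist_force: [0.6, -0.0, -0.0]
opening: 0.0446
```

>>> {"name": "play_rows", "arguments": {
  "rows": [
    [1,[0,1.5,0],[0,0,0]],
    [1,[0,1.5,0],[0,0,0]],
    [1,[0,1.5,0],[0,0,0]],
    [1,[0,1,0],[0,0,0]],
    [1,[0,0,0],[0,0,0]]
  ]
}}

```text
time: 9.05
ee_pos: [0.4606, 0.125, -0.0302]
tcp_rot: [-179.5, -0.1, -64.9]
wrist_force: [0.5, -0.2, -0.5]
opening: 0.0447
```

```bash
python3 - <<'E'
from h import *
o=get_obs(); print(o['ee_pos'],o['tcp_rot'],o['wrist_force'],o['opening'])
c=snap('wrist','w8.png'); A=Rm(o['tcp_rot'])
cv2.imwrite('pics/w8b.png',cv2.resize(cv2.convertScaleAbs(c['img'][:,:,::-1],alpha=1.8,beta=15),(800,600)))
c=camera('side')
im=c['img'][:,:,::-1]; z=cv2.resize(cv2.convertScaleAbs(im[125:245,150:310],alpha=2.2,beta=20),(800,600),interpolation=cv2.INTER_CUBIC)
cv2.imwrite('pics/z8.png',z)
E
```

```text
[ 0.46056177  0.12495751 -0.03021932] [-1.79503822e+02 -5.86651197e-02 -6.49148117e+01] [ 0.52573664 -0.24833604 -0.54006465] 0.044732280670851325
```

View pics/w8b.png

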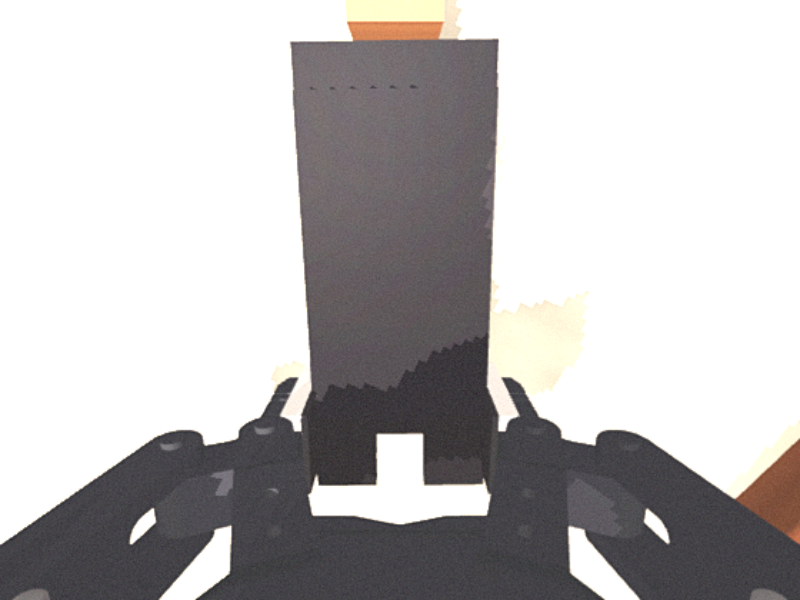

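View pics/z8.png

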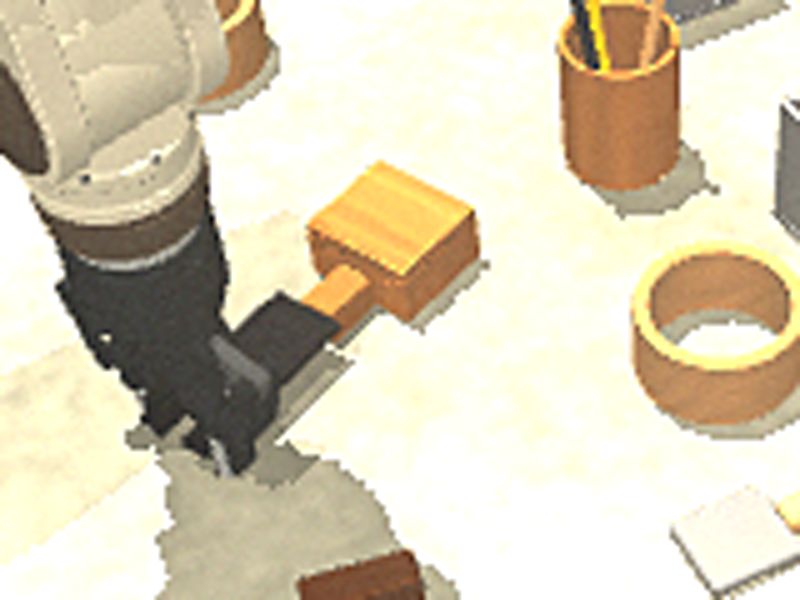

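>>> {"name": "play_rows", "arguments": {
  "rows": [
    [1,[0,0,-2],[0,0,0]],
    [1,[0,0,-2],[0,0,0]],
    [1,[0,0,0],[0,0,6]],
    [1,[0,0,0],[0,0,8]],
    [1,[0,0,0],[0,0,8]],
    [1,[0,0,0],[0,0,8]],
    [1,[0,0,0],[0,0,5]],
    [1,[0,0,0],[0,0,0]]
  ]
}}

```text
time: 9.95
ee_pos: [0.4763, 0.0145, 0.0127]
tcp_rot: [179.9, 5.2, -91.7]
wrist_force: [-0.2, 0.0, 0.2]
opening: 0.0445
```

```bash
python3 - <<'E'
from h import *
delta([.4569,-.0068,.01],[180,0,-100.6])
E
```

```text
t 9.95 pos [0.4763 0.0145 0.0127] rot [179.86   5.22 -91.66] shift cm [2.2  1.88 0.08] rot [0.54 5.2  8.94] rows>= 1.2
```

```bash
python3 - <<'E'
from h import *
print(get_obs()['q'].round(1))
delta([.4562,-.0155,.01],[180,0,-88])
E
```

```text
[ -1.7  -4.3 -20.5  74.    5.2 180. ]
t 9.95 pos [0.4763 0.0145 0.0127] rot [179.86   5.22 -91.66] shift cm [ 3.07  1.92 -0.  ] rot [-0.03  5.22 -3.65] rows>= 0.7
```

>>> {"name": "play_rows", "arguments": {
  "rows": [
    [1,[0,0,0],[0,5.2,-3.6]],
    [1,[0,0,0],[0,0,0]]
  ]
}}

```text
time: 10.15
ee_pos: [0.4776, 0.0135, 0.0127]
tcp_rot: [-179.9, -0.1, -88.1]
wrist_force: [-0.9, 0.2, -0.6]
opening: 0.0451
```

```bash
python3 - <<'E'
from h import *
print(get_obs()['q'].round(1))
delta([.4562,-.0155,.01],[180,0,-88])
E
```

```text
[ 1.700e+00 -4.300e+00 -2.030e+01  7.390e+01 -1.000e-01  1.798e+02]
t 10.15 pos [0.4776 0.0135 0.0127] rot [-1.7993e+02 -1.3000e-01 -8.8070e+01] shift cm [2.83 2.24 0.28] rot [-0.07 -0.13 -0.07] rows>= 0.7
```

>>> {"name": "play_rows", "arguments": {
  "rows": [
    [1,[1.4,1.1,0],[0,0,0]],
    [1,[1.4,1.1,0],[0,0,0]],
    [1,[0,0,0],[0,0,0]],
    [1,[0,0,0],[0,0,0]]
  ]
}}

```text
time: 10.55
ee_pos: [0.4578, -0.0123, 0.0126]
tcp_rot: [-179.9, 0.2, -87.9]
wrist_force: [-0.6, 0.0, 0.3]
opening: 0.045
```

```bash
python3 - <<'E'
from h import *
delta([.4562,-.0155,-.028],[180,0,-88])
c=snap('wrist','w9.png')
cv2.imwrite('pics/w9b.png',cv2.resize(cv2.convertScaleAbs(c['img'][:,:,::-1],alpha=1.8,beta=15),(800,600)))
c=camera('side')
im=c['img'][:,:,::-1]; z=cv2.resize(cv2.convertScaleAbs(im[165:285,150:310],alpha=2.2,beta=20),(800,600),interpolation=cv2.INTER_CUBIC)
cv2.imwrite('pics/z9.png',z)
E
```

```text
t 10.55 pos [ 0.4578 -0.0123  0.0126] rot [-179.86    0.21  -87.87] shift cm [0.33 0.18 4.06] rot [-0.14  0.21  0.13] rows>= 0.8
```

View pics/w9b.png

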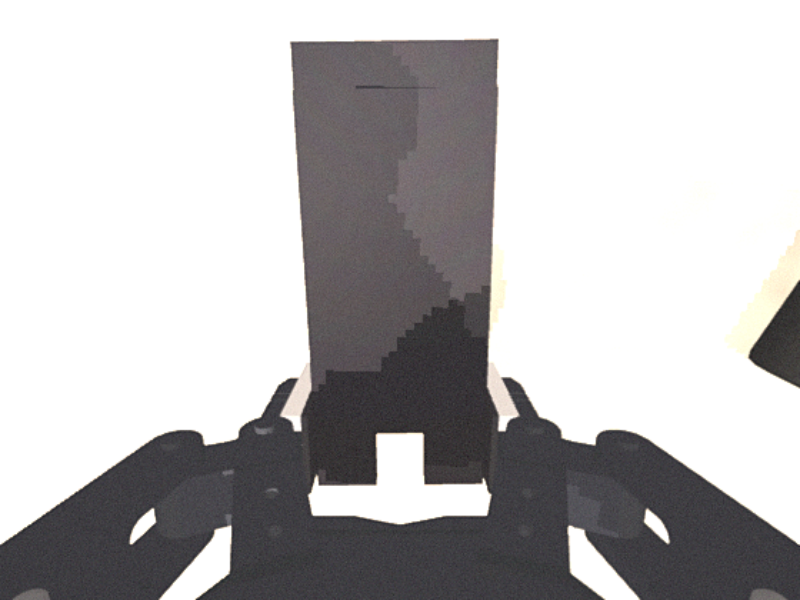

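View pics/z9.png

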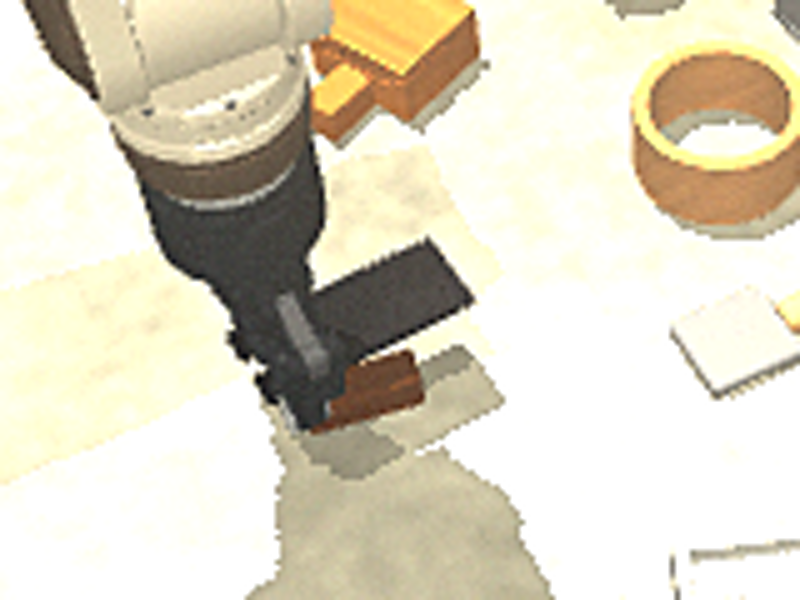

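>>> {"name": "play_rows", "arguments": {
  "rows": [
    [1,[0.3,0.2,1.5],[-0.1,0.2,0]],
    [1,[0,0,1.5],[0,0,0]],
    [1,[0,0,0.7],[0,0,0]],
    [1,[0,0,0],[0,0,0]]
  ]
}}

```text
time: 11.05
ee_pos: [0.4562, -0.0143, -0.0281]
tcp_rot: [180.0, 0.0, -87.8]
wrist_force: [0.5, -0.7, -0.0]
opening: 0.0447
```

>>> {"name": "play_rows", "arguments": {
  "rows": [
    [1,[0,0,0.2],[0,0,0]]
  ]
}}

```text
time: 11.15
ee_pos: [0.4562, -0.0142, -0.0303]
tcp_rot: [180.0, 0.0, -87.7]
wrist_force: [0.8, -0.3, 0.6]
opening: 0.045
```

>>> {"name": "play_rows", "arguments": {
  "rows": [
    [1,[0,0,0.2],[0,0,0]]
  ]
}}

```text
time: 11.25
ee_pos: [0.4563, -0.0142, -0.0308]
tcp_rot: [180.0, -0.0, -87.7]
wrist_force: [-15.1, -0.1, 34.7]
opening: 0.0448
```

>>> {"name": "play_rows", "arguments": {
  "rows": [
    [1,[0,0,-0.05],[0,0,0]],
    [0.6,[0,0,0],[0,0,0]],
    [0,[0,0,0],[0,0,0]],
    [0,[0,0,0],[0,0,0]],
    [0,[0,0,0],[0,0,0]],
    [0,[0,0,0],[0,0,0]],
    [0,[0,0,0],[0,0,0]],
    [0,[0,0,0],[0,0,0]]
  ]
}}

```text
time: 12.05
ee_pos: [0.4574, -0.0141, -0.029]
tcp_rot: [-179.9, -0.0, -87.7]
wrist_force: [-0.3, 0.5, 0.7]
opening: 0.0849
```

>>> {"name": "play_rows", "arguments": {
  "rows": [
    [0,[0,0,-1.5],[0,0,0]],
    [0,[0,0,-3],[0,0,0]],
    [0,[0,0,-5],[0,0,0]],
    [0,[0,0,-5],[0,0,0]],
    [0,[0,0,-2],[0,0,0]],
    [0,[0,0,0],[0,0,0]]
  ]
}}

```text
time: 12.65
ee_pos: [0.4552, -0.014, 0.1404]
tcp_rot: [179.9, 0.0, -87.7]
wrist_force: [-0.3, 0.4, -0.4]
opening: 0.0853
```

```bash
python3 - <<'E'
from h import *
import pickle
o=get_obs(); print(o['ee_pos'],o['tcp_rot'],o['wrist_force'],o['opening'])
c=snap('wrist','w10.png'); pickle.dump(c,open('w10.pkl','wb'))
cv2.imwrite('pics/w10b.png',cv2.resize(cv2.convertScaleAbs(c['img'][:,:,::-1],alpha=1.8,beta=15),(800,600)))
E
```

```text
[ 0.45521796 -0.01403933  0.14037888] [ 1.79876948e+02  8.99986240e-03 -8.77360662e+01] [-0.28400961  0.37537633 -0.3507328 ] 0.08534327733457409
```

View pics/w10b.png

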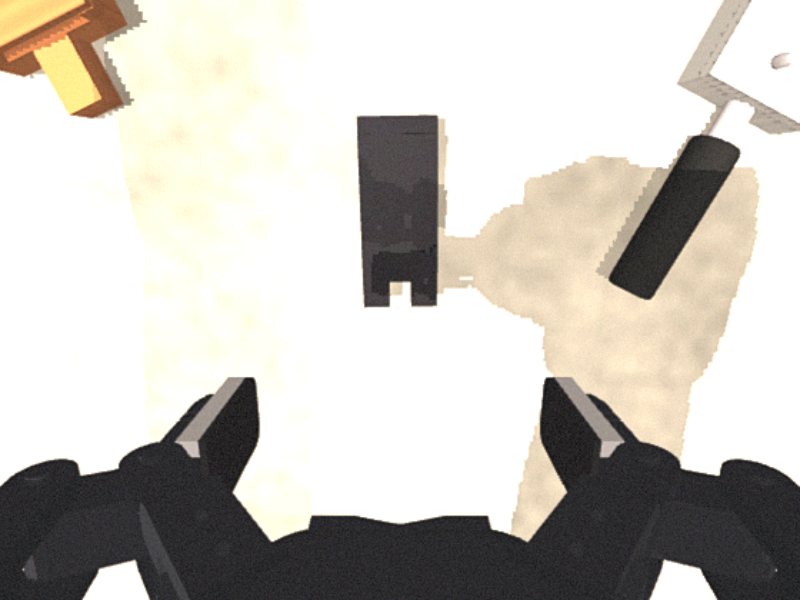

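```bash
cat > m3.py <<'E'
from h import *
import pickle
from scipy.optimize import least_squares
c=pickle.load(open('w10.pkl','rb'))
P=np.array([(358,117),(438,116),(364,306),(437,306)])*.7
M=np.array([(.056,.023,.0258),(.056,-.023,.0258),(-.056,.023,.027),(-.056,-.023,.027)])
def f(p):
    cs,sn=np.cos(p[2]),np.sin(p[2]); e=[]
    for m,w in zip(M,P): e+=list(proj(c,[p[0]+cs*m[0]-sn*m[1],p[1]+sn*m[0]+cs*m[1],m[2]])-w)
    return e
s=least_squares(f,[.49,0,0]); p=s.x; print(np.round(p[:2],4),np.degrees(p[2]),np.round(s.fun,1))
d=np.array([np.cos(p[2]),np.sin(p[2])]); t=p[:2]+.033*d
print('grasp',t, 'yaw',np.degrees(p[2])+90)
E
python3 m3.py; python3 -c "
from h import *
print(get_obs()['q'].round(1))"
```

```text
[ 0.498  -0.0129] 2.9878613562968366 [-0.5 -0.6  0.6 -0.6 -0.3  1.1  0.2  0.5]
grasp [ 0.53097125 -0.01116194] yaw 92.98786135629683
[ -1.8  -8.6 -10.2  88.6  -0.  176. ]
```

>>> {"name": "play_rows", "arguments": {
  "rows": [
    [0,[0,0,0],[0,0,-8.5]],
    [0,[0,0,0],[0,0,-8.5]],
    [0,[0,0,0],[0,0,-8.5]],
    [0,[0,0,0],[0,0,-8.5]],
    [0,[0,0,0],[0,0,-8.5]],
    [0,[0,0,0],[0,0,-8.5]],
    [0,[0,0,0],[0,0,-8.5]],
    [0,[0,0,0],[0,0,-8.5]],
    [0,[0,0,0],[0,0,-8.5]],
    [0,[0,0,0],[0,0,-8.5]],
    [0,[0,0,0],[0,0,-8.5]],
    [0,[0,0,0],[0,0,-8.5]]
  ]
}}

```text
time: 13.9
ee_pos: [0.4467, -0.0138, 0.1174]
tcp_rot: [-179.5, 1.6, 15.6]
wrist_force: [0.3, -0.1, -0.3]
opening: 0.0852
```

>>> {"name": "play_rows", "arguments": {
  "rows": [
    [0,[0,0,0],[0,0,-8.5]],
    [0,[0,0,0],[0,0,-8.5]],
    [0,[0,0,0],[0,0,-8.5]],
    [0,[0,0,0],[0,0,-8.5]],
    [0,[0,0,0],[0,0,-8.5]],
    [0,[0,0,0],[0,0,-8.5]],
    [0,[0,0,0],[0,0,-8.5]],
    [0,[0,0,0],[0,0,-8.5]],
    [0,[0,0,0],[0,0,-5]],
    [0,[0,0,0],[0,0,0]]
  ]
}}

```text
time: 14.9
ee_pos: [0.4383, -0.0136, 0.0982]
tcp_rot: [-176.8, -0.1, 89.8]
wrist_force: [0.5, -0.6, -0.1]
opening: 0.0852
```

```bash
python3 - <<'E'
from h import *
print(get_obs()['q'].round(1))
delta([.531,-.0112,.05],[180,0,93])
E
```

```text
[ -1.8  -7.6 -13.9  86.9   0.   -1.5]
t 14.9 pos [ 0.4383 -0.0136  0.0982] rot [-1.7684e+02 -9.0000e-02  8.9750e+01] shift cm [0.27 9.52 4.3 ] rot [-3.15 -0.18 -3.25] rows>= 2.1
```

>>> {"name": "play_rows", "arguments": {
  "rows": [
    [0,[0,0,0],[-3.1,-0.2,-3.2]],
    [0,[0,3,0],[0,0,0]],
    [0,[0,4,0],[0,0,0]],
    [0,[0,2.2,2],[0,0,0]],
    [0,[0,0,2],[0,0,0]],
    [0,[0,0,0],[0,0,0]]
  ]
}}

```text
time: 15.5
ee_pos: [0.5284, -0.0089, 0.0501]
tcp_rot: [-179.7, 0.0, 92.0]
wrist_force: [-0.5, 0.4, 0.2]
opening: 0.0854
```

```bash
python3 - <<'E'
from h import *
print(get_obs()['q'].round(1))
delta([.531,-.0112,-.03],[180,0,93])
E
```

```text
[-1.   2.2 -9.7 78.4 -0.  -3. ]
t 15.5 pos [ 0.5284 -0.0089  0.0501] rot [-1.7966e+02  1.0000e-02  9.2050e+01] shift cm [-0.24  0.3   8.  ] rot [-0.34  0.   -0.95] rows>= 1.6
```

>>> {"name": "play_rows", "arguments": {
  "rows": [
    [0,[-0.2,0.3,2],[-0.3,0,-0.9]],
    [0,[0,0,2.5],[0,0,0]],
    [0,[0,0,1],[0,0,0]],
    [0,[0,0,0],[0,0,0]]
  ]
}}

```text
time: 15.9
ee_pos: [0.53, -0.0109, -0.0062]
tcp_rot: [-179.9, -0.0, 92.6]
wrist_force: [-0.2, -0.5, 0.6]
opening: 0.0857
```

```bash
python3 - <<'E'
from h import *
delta([.531,-.0112,-.031],[180,0,93])
c=snap('wrist','w11.png')
cv2.imwrite('pics/w11b.png',cv2.resize(cv2.convertScaleAbs(c['img'][:,:,::-1],alpha=1.8,beta=15),(800,600)))
E
```

```text
t 15.9 pos [ 0.53   -0.0109 -0.0062] rot [-179.87   -0.     92.57] shift cm [-0.03  0.11  2.48] rot [-0.13 -0.   -0.43] rows>= 0.5
```

View pics/w11b.png

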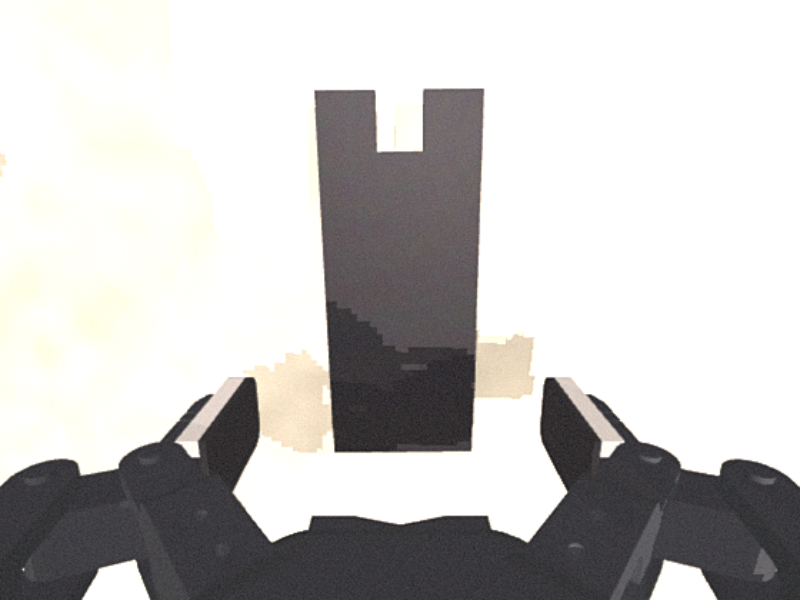

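>>> {"name": "play_rows", "arguments": {
  "rows": [
    [0,[0,0.1,1.2],[0,0,-0.4]],
    [0,[0,0,1.0],[0,0,0]],
    [0,[0,0,0],[0,0,0]]
  ]
}}

```text
time: 16.25
ee_pos: [0.5329, -0.0108, -0.0262]
tcp_rot: [179.8, 0.0, 93.0]
wrist_force: [-1.0, 0.5, 0.6]
opening: 0.0857
```

```bash
python3 - <<'E'
from h import *
delta([.531,-.0112,-.031],[180,0,93])
E
```

```text
t 16.25 pos [ 0.5329 -0.0108 -0.0262] rot [1.7985e+02 2.0000e-02 9.2970e+01] shift cm [-0.03 -0.2   0.48] rot [ 0.15  0.02 -0.03] rows>= 0.1
```

>>> {"name": "play_rows", "arguments": {
  "rows": [
    [0,[0,-0.2,0.45],[0.15,0,0]],
    [0.5,[0,0,0],[0,0,0]],
    [0.5,[0,0,0],[0,0,0]],
    [1,[0,0,0],[0,0,0]],
    [1,[0,0,0],[0,0,0]],
    [1,[0,0,0],[0,0,0]],
    [1,[0,0,0],[0,0,0]]
  ],
  "newtons": 50
}}

```text
time: 16.95
ee_pos: [0.5316, -0.011, -0.0298]
tcp_rot: [179.9, 0.0, 93.0]
wrist_force: [-0.5, -0.4, -0.9]
opening: 0.0448
```

```bash
python3 - <<'E'
from h import *
import pickle
delta([.531,-.0112,-.031],[180,0,93])
c=snap('wrist','w12.png');pickle.dump((c,get_obs()),open('w12.pkl','wb'))
cv2.imwrite('pics/w12b.png',cv2.resize(cv2.convertScaleAbs(c['img'][:,:,::-1],alpha=1.8,beta=15),(800,600)))
E
```

```text
t 16.95 pos [ 0.5316 -0.011  -0.0298] rot [1.7991e+02 2.0000e-02 9.2950e+01] shift cm [-0.02 -0.06  0.12] rot [ 0.09  0.02 -0.05] rows>= 0.0
```

View pics/w12b.png

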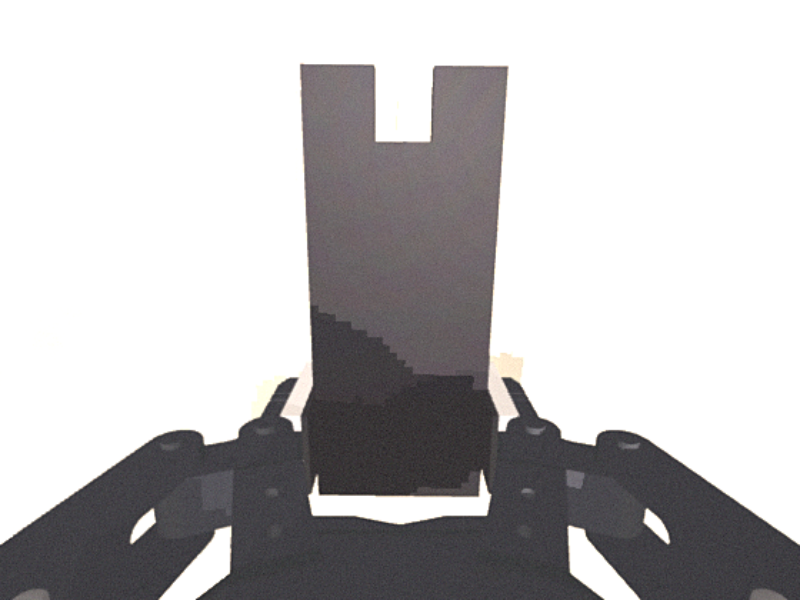

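```bash
python3 - <<'E'
from h import *
import pickle
from scipy.optimize import least_squares
c,o=pickle.load(open('w12.pkl','rb'))
A=Rm(o['tcp_rot'])
P=np.array([(301,66),(508,67),(375,142),(432,142),(321,495),(480,495)])*.7
# blade frame: x->+tool y, y: z up -> blade y = z x x
M=np.array([(-.056,-.023,.005),(-.056,.023,.005),(-.040,-.0065,.005),(-.040,.0065,.005),(.056,-.023,.0038),(.056,.023,.0038)])
M=M*[1,1,1]
def f(p):
    cs,sn=np.cos(p[3]),np.sin(p[3]); e=[]
    for m,w in zip(M,P):
        bx=cs*m[0]-sn*m[1]; by=sn*m[0]+cs*m[1]
        t=np.array([p[0]+by,p[1]+bx,p[2]-m[2]-p[4]*m[0]])
        e+=list(proj(c,o['ee_pos']+A@t)-w)
    return e
s=least_squares(f,[0,-.033,-.05,0,0]); print(np.round(s.x,4),np.round(s.fun,1))
delta([.6621,-.2474,.03],[180,0,67.6])
E
```

```text
[ 0.0004 -0.0329 -0.051  -0.0062  0.0076] [-0.2 -0.2 -0.2  0.1  0.4  0.  -0.2  0.3 -0.4 -0.4  0.5  0.2]
t 17.0 pos [ 0.5316 -0.011  -0.0298] rot [1.7992e+02 2.0000e-02 9.2960e+01] shift cm [-24.29  11.83  -5.95] rot [ 0.09  0.   25.36] rows>= 5.5
```

>>> {"name": "play_rows", "arguments": {
  "rows": [
    [1,[0,0,-2],[0,0,0]],
    [1,[0,0,-3],[0,0,0]],
    [1,[0,0,-2],[0,0,0]],
    [1,[3,0,0],[0,0,0]],
    [1,[4,0,0],[0,0,0]],
    [1,[4,0,0],[0,0,0]],
    [1,[0,0,0],[0,0,0]]
  ]
}}

```text
time: 17.7
ee_pos: [0.5257, 0.1016, 0.0429]
tcp_rot: [179.9, -0.0, 92.7]
wrist_force: [0.9, -0.6, -1.9]
opening: 0.0448
```

>>> {"name": "play_rows", "arguments": {
  "rows": [
    [1,[0,0,0],[0,0,8]],
    [1,[0,0,0],[0,0,8]],
    [1,[0,0,0],[0,0,8]],
    [1,[0,0,0],[0,0,2]],
    [1,[-2,2,0],[0,0,0]],
    [1,[-3,3,0],[0,0,0]],
    [1,[-3,3,0],[0,0,0]],
    [1,[-3,3,0],[0,0,0]],
    [1,[-3,3,0],[0,0,0]],
    [1,[0,0,0],[0,0,0]]
  ]
}}

```text
time: 18.7
ee_pos: [0.5982, -0.0909, 0.0426]
tcp_rot: [179.9, 0.0, 66.0]
wrist_force: [0.2, 0.7, -0.4]
opening: 0.0449
```

```bash
python3 - <<'E'
from h import *
delta([.6621,-.2474,.04],[180,0,67.6])
E
```

```text
t 18.7 pos [ 0.5982 -0.0909  0.0426] rot [179.87   0.    66.  ] shift cm [-11.7   12.21   0.29] rot [ 0.13  0.   -1.6 ] rows>= 3.4
```

>>> {"name": "play_rows", "arguments": {
  "rows": [
    [1,[-3,3,0],[0,0,-1.6]],
    [1,[-3,3,0],[0,0,0]],
    [1,[-3,3,0],[0,0,0]],
    [1,[-2,2.5,0],[0,0,0]],
    [1,[0,0,0],[0,0,0]],
    [1,[0,0,0],[0,0,0]]
  ]
}}

```text
time: 19.3
ee_pos: [0.6616, -0.2439, 0.0406]
tcp_rot: [-179.9, -0.0, 67.6]
wrist_force: [0.3, -0.4, -0.7]
opening: 0.0448
```

```bash
python3 - <<'E'
from h import *
import pickle
delta([.6621,-.2474,.0],[180,0,67.6])
c=snap('wrist','w13.png');pickle.dump((c,get_obs()),open('w13.pkl','wb'))
cv2.imwrite('pics/w13b.png',cv2.resize(cv2.convertScaleAbs(c['img'][:,:,::-1],alpha=1.3,beta=10),(800,600)))
E
```

```text
t 19.3 pos [ 0.6616 -0.2439  0.0406] rot [-179.94   -0.     67.57] shift cm [-0.31  0.19  4.06] rot [-0.06 -0.   -0.03] rows>= 0.8
```

View pics/w13b.png

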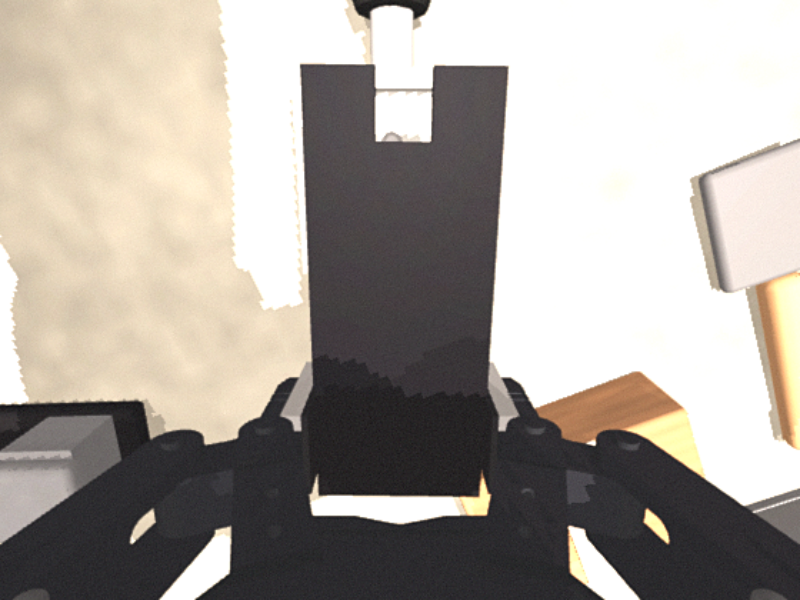

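```bash
python3 - <<'E'
from h import *
import pickle
c,o=pickle.load(open('w13.pkl','rb'))
p=np.array([.631,-.2346])-.044*np.array([.9248,-.3804])
print('pin',p,'pred top',proj(c,[*p,.034])/.7,'foot',proj(c,[*p,.024])/.7)
z=cv2.resize(cv2.convertScaleAbs(c['img'][0:110,200:360,::-1],alpha=1.0),(800,550),interpolation=cv2.INTER_CUBIC); cv2.imwrite('pics/z13.png',z)
ct=camera('top')
for t in ['carton','puncher']:
    r=spotter.trace(ct,t)
    for q in r[:1]:
        m=q['pixels'].astype(np.uint8); cs=max(cv2.findContours(m,0,2)[0],key=cv2.contourArea)
        b=cv2.boxPoints(cv2.minAreaRect(cs)); print(t,q['confidence'],[unproj(ct,*k,.04 if t=='carton' else .05)[:2].round(3).tolist() for k in b])
A=Rm(o['tcp_rot']); 
E
```

```text
pin [ 0.5903088 -0.2178624] pred top [389.45602148 142.88641073] foot [389.96037201 144.28013246]
carton 0.83 [[0.795, -0.143], [0.795, -0.245], [0.719, -0.242], [0.719, -0.142]]
puncher 0.84 [[0.633, -0.378], [0.684, -0.4], [0.649, -0.488], [0.598, -0.466]]
```

View pics/z13.png

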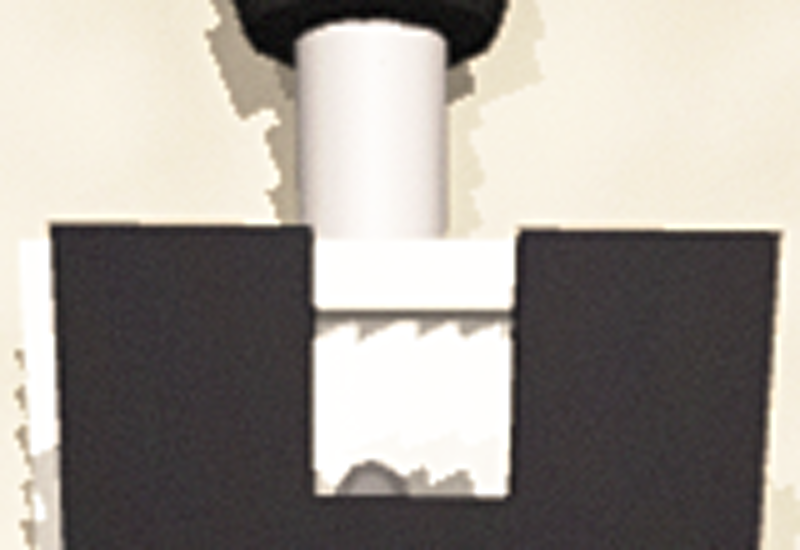

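>>> {"name": "play_rows", "arguments": {
  "rows": [
    [1,[-0.28,0.35,1],[0,0,0]],
    [1,[0,0,1],[0,0,0]],
    [1,[0,0,0.8],[0,0,0]],
    [1,[0,0,0],[0,0,0]],
    [1,[0,0,0],[0,0,0]]
  ]
}}

```text
time: 20.0
ee_pos: [0.6636, -0.2438, 0.0111]
tcp_rot: [-180.0, -0.0, 67.9]
wrist_force: [0.4, -0.2, -0.2]
opening: 0.0448
```

```bash
python3 - <<'E'
from h import *
import pickle
delta([.6621,-.2474,-.028],[180,0,67.6])
c=snap('wrist','w14.png');pickle.dump((c,get_obs()),open('w14.pkl','wb'))
z=cv2.resize(cv2.convertScaleAbs(c['img'][0:110,200:360,::-1],alpha=1.0),(800,550),interpolation=cv2.INTER_CUBIC); cv2.imwrite('pics/z14.png',z)
E
```

```text
t 20.0 pos [ 0.6636 -0.2438  0.0111] rot [-1.7997e+02 -1.0000e-02  6.7870e+01] shift cm [-0.39  0.    3.91] rot [-0.03 -0.01  0.27] rows>= 0.8
```

View pics/z14.png

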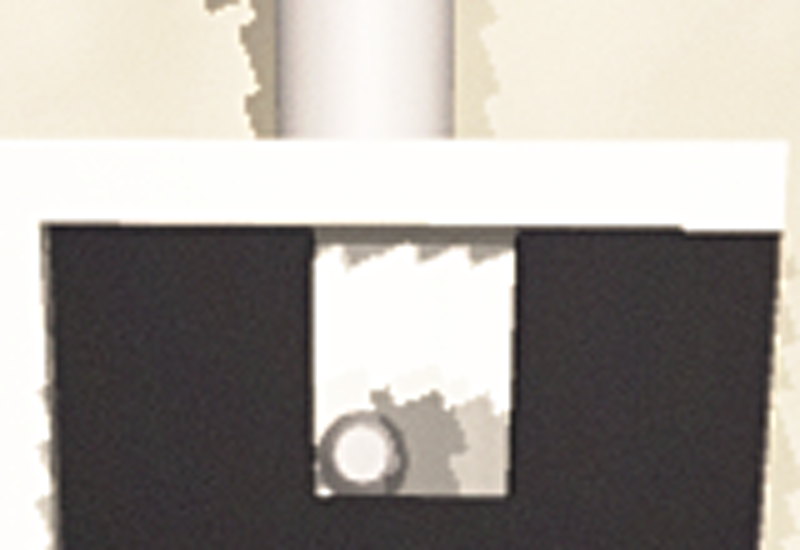

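```bash
python3 - <<'E'
from h import *
import pickle
c,o=pickle.load(open('w14.pkl','rb')); A=Rm(o['tcp_rot'])
w=unproj(c,272.4,90.8,.033); n=o['ee_pos']+A@[.0007,-.0769,-.051]
n2=unproj(c,200+412/5,497/5,.0111+.051+.005); print('notch bottom from image',n2,'pred',o['ee_pos']+A@[.0007,-.0729,-.056])
print('pin',w,'notch pt',n,'move tool',(A.T@(w-n))*1000)
d=np.array([.9248,-.3804]); print('holder-origin by pin', w[:2]+.044*d)
E
```

```text
notch bottom from image [ 0.59644926 -0.21526253  0.0671    ] pred [ 0.596245   -0.21572779  0.0670878 ]
pin [ 0.59015945 -0.21694539  0.033     ] notch pt [ 0.5925371  -0.21421829  0.06209051] move tool [-3.42964449 -1.15532952 29.09039478]
holder-origin by pin [ 0.63085065 -0.23368299]
```

>>> {"name": "play_rows", "arguments": {
  "rows": [
    [1,[-0.35,0.1,0],[0,0,0]],
    [1,[0,0,0],[0,0,0]]
  ]
}}

```text
time: 20.25
ee_pos: [0.6633, -0.2478, 0.0116]
tcp_rot: [180.0, -0.0, 67.9]
wrist_force: [-1.1, 0.2, 0.6]
opening: 0.0448
```

```bash
python3 - <<'E'
from h import *
o=get_obs(); A=Rm(o['tcp_rot']); w=np.array([.59016,-.21695,.033])
print(o['ee_pos'],o['tcp_rot'],A.T@(w-(o['ee_pos']+A@[.0007,-.0769,-.051]))*1e3)
E
```

```text
[ 0.66329148 -0.24778869  0.01156494] [ 1.79998339e+02 -1.12577565e-02  6.78727570e+01] [ 0.32556816 -2.46054123 29.56284066]
```

>>> {"name": "play_rows", "arguments": {
  "rows": [
    [1,[0,0,1],[0,0,0]],
    [1,[0,0,0.8],[0,0,0]],
    [1,[0,0,0],[0,0,0]],
    [1,[0,0,0],[0,0,0]]
  ]
}}

```text
time: 20.65
ee_pos: [0.6633, -0.2481, -0.008]
tcp_rot: [180.0, -0.0, 67.8]
wrist_force: [0.3, 0.5, -0.7]
opening: 0.0449
```

```bash
python3 - <<'E'
from h import *
o=get_obs(); A=Rm(o['tcp_rot']); w=np.array([.59016,-.21695,.033])
print(o['ee_pos'],o['tcp_rot'],o['wrist_force'],A.T@(w-(o['ee_pos']+A@[.0007,-.0769,-.051]))*1e3)
c=snap('wrist','w15.png')
z=cv2.resize(cv2.convertScaleAbs(c['img'][0:110,200:360,::-1],alpha=1.0),(800,550),interpolation=cv2.INTER_CUBIC); cv2.imwrite('pics/z15.png',z)
E
```

```text
[ 0.66330166 -0.24814828 -0.00802506] [ 1.79983586e+02 -1.28286813e-02  6.78453125e+01] [ 0.26523247  0.48271288 -0.68878065] [ 0.62172913 -2.59491985  9.95245857]
```

View pics/z15.png

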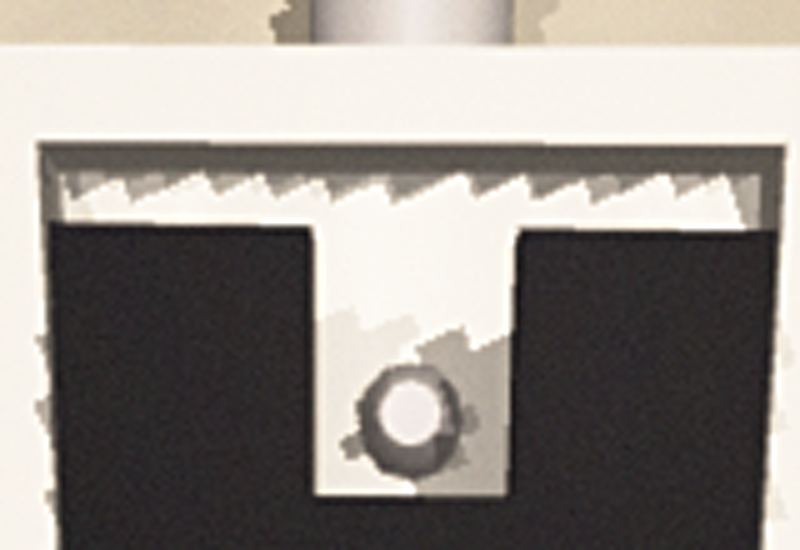

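>>> {"name": "play_rows", "arguments": {
  "rows": [
    [1,[0,0,0.8],[0,0,0]],
    [1,[0,0,0.6],[0,0,0]],
    [1,[0,0,0],[0,0,0]]
  ]
}}

```text
time: 21.0
ee_pos: [0.6634, -0.2481, -0.023]
tcp_rot: [180.0, -0.0, 67.9]
wrist_force: [-0.3, 0.2, -0.6]
opening: 0.0447
```

>>> {"name": "play_rows", "arguments": {
  "rows": [
    [1,[0,0,0.3],[0,0,0]]
  ]
}}

```text
time: 21.1
ee_pos: [0.6636, -0.2481, -0.0259]
tcp_rot: [179.9, -0.0, 67.9]
wrist_force: [-0.1, 0.4, -0.3]
opening: 0.0448
```

>>> {"name": "play_rows", "arguments": {
  "rows": [
    [1,[0,0,0.2],[0,0,0]]
  ]
}}

```text
time: 21.2
ee_pos: [0.6635, -0.2481, -0.0282]
tcp_rot: [180.0, -0.0, 67.9]
wrist_force: [-3.0, 0.5, 8.7]
opening: 0.045
```

Touching the bed. Now slide toward the pin (−tool y).

>>> {"name": "play_rows", "arguments": {
  "rows": [
    [1,[0,-0.1,-0.03],[0,0,0]],
    [1,[0,-0.1,0],[0,0,0]]
  ]
}}

```text
time: 21.4
ee_pos: [0.6618, -0.2474, -0.0278]
tcp_rot: [179.9, -0.0, 67.9]
wrist_force: [-0.1, -0.0, -1.0]
opening: 0.0448
```

```bash
python3 - <<'E'
from h import *
o=get_obs(); A=Rm(o['tcp_rot']); w=np.array([.59016,-.21695,.033])
print(o['ee_pos'],o['tcp_rot'],o['wrist_force'],A.T@o['wrist_force'],A.T@(w-(o['ee_pos']+A@[.0007,-.0769,-.051]))*1e3)
c=snap('wrist','w16.png')
z=cv2.resize(cv2.convertScaleAbs(c['img'][0:110,200:360,::-1],alpha=1.0),(800,550),interpolation=cv2.INTER_CUBIC); cv2.imwrite('pics/z16.png',z)
E
```

```text
[ 0.6617621  -0.24736444 -0.02776147] [ 1.79933575e+02 -1.42565145e-02  6.78559022e+01] [-0.09439322 -0.01994169 -1.00312254] [-0.05430069 -0.08107677  1.00301574] [ 0.49665595 -0.81448068 -9.85131319]
```

View pics/z16.png

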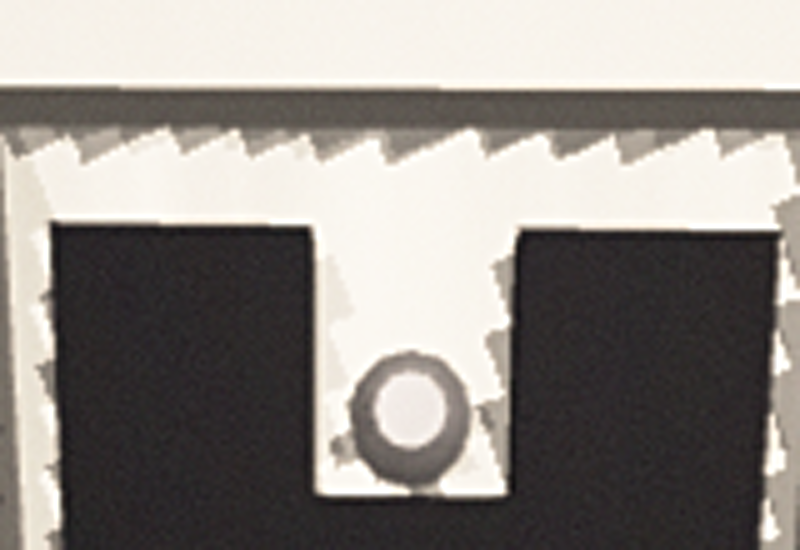

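~1 mm from home. Push in small steps until contact.

>>> {"name": "play_rows", "arguments": {
  "rows": [
    [1,[0,-0.08,0],[0,0,0]]
  ]
}}

```text
time: 21.55
ee_pos: [0.661, -0.247, -0.0277]
tcp_rot: [179.9, -0.0, 67.9]
wrist_force: [1.8, -0.8, -0.6]
opening: 0.0449
```

>>> {"name": "play_rows", "arguments": {
  "rows": [
    [1,[0,-0.06,0],[0,0,0]]
  ]
}}

```text
time: 21.65
ee_pos: [0.6609, -0.247, -0.0274]
tcp_rot: [179.9, -0.0, 67.9]
wrist_force: [4.6, -1.1, -1.3]
opening: 0.0448
```

>>> {"name": "play_rows", "arguments": {
  "rows": [
    [1,[0,0,0.06],[0,0,0]],
    [0.4,[0,0,0],[0,0,0]],
    [0.2,[0,0,0],[0,0,0]],
    [0,[0,0,0],[0,0,0]],
    [0,[0,0,0],[0,0,0]],
    [0,[0,0,0],[0,0,0]],
    [0,[0,0,0],[0,0,0]],
    [0,[0,0,0],[0,0,0]]
  ]
}}

```text
time: 22.45
ee_pos: [0.6603, -0.2468, -0.0281]
tcp_rot: [179.9, -0.0, 67.9]
wrist_force: [0.2, -0.6, 0.3]
opening: 0.0853
```

>>> {"name": "play_rows", "arguments": {
  "rows": [
    [0,[0,0,-1.5],[0,0,0]],
    [0,[0,0,-2.5],[0,0,0]],
    [0,[0,0,-4],[0,0,0]],
    [0,[0,-2,-4],[0,0,0]],
    [0,[0,-2,-2],[0,0,0]],
    [0,[0,0,0],[0,0,0]],
    [0,[0,0,0],[0,0,0]]
  ]
}}

```text
time: 23.15
ee_pos: [0.622, -0.2312, 0.1229]
tcp_rot: [179.8, -0.0, 67.9]
wrist_force: [0.6, -0.2, 0.5]
opening: 0.0859
```

```bash
python3 - <<'E'
from h import *
import pickle
o=get_obs(); print(o['ee_pos'],o['wrist_force'],o['opening'])
c=snap('wrist','w17.png'); pickle.dump(c,open('w17.pkl','wb'))
cv2.imwrite('pics/w17b.png',cv2.resize(c['img'][:,:,::-1],(800,600)))
c=camera('side')
cv2.imwrite('pics/z17.png',cv2.resize(c['img'][220:340,220:380,::-1],(800,600),interpolation=cv2.INTER_CUBIC))
E
```

```text
[ 0.62195657 -0.23121295  0.1229339 ] [ 0.56420306 -0.16011743  0.4551531 ] 0.08591506533941627
```

View pics/w17b.png

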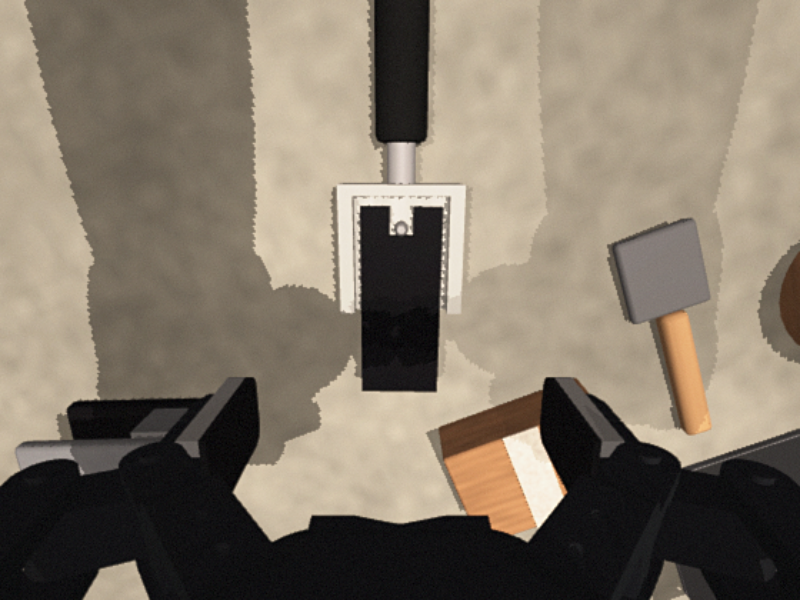

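View pics/z17.png

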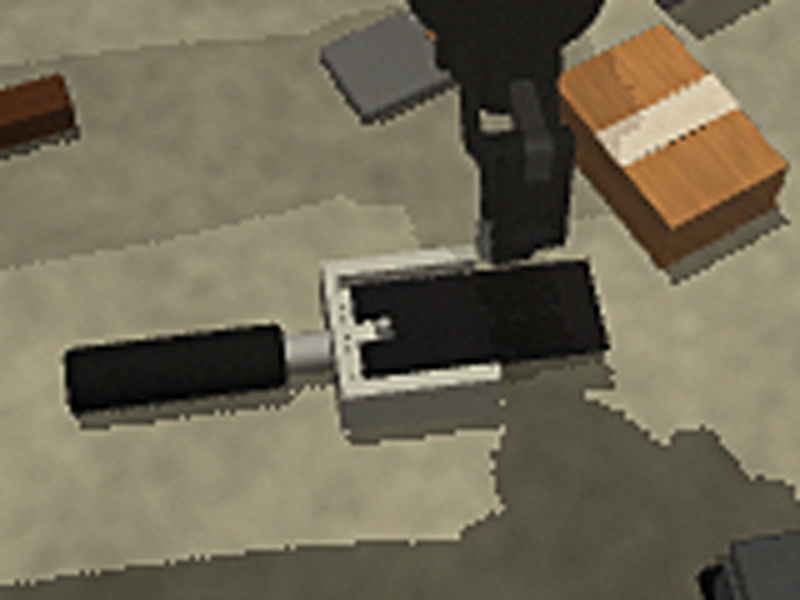

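```bash
python3 - <<'E'
from h import *
c=camera('wrist')
cv2.imwrite('pics/z18.png',cv2.resize(cv2.convertScaleAbs(c['img'][115:285,215:350,::-1],alpha=1.2),(476,600),interpolation=cv2.INTER_CUBIC))
E
```

```text
(no output)
```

View pics/z18.png

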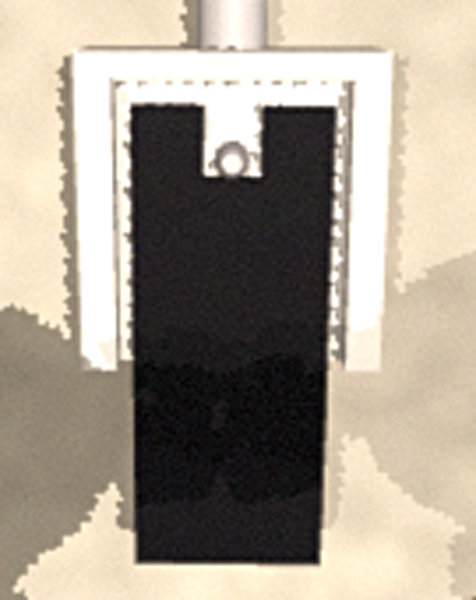

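The close-up shows the pin at (232,160) touching the notch bottom at y≈177. The blade is straight and central between the cheeks, so I am handing in.

```bash
python3 -c "
from h import *
print(job_done())"
```

```text
the job is handed in; nothing more can be done
None
```

The job is handed in, at about 23 s of the 61 s allowed. I drew the blade out of the guard by its tail, laid it on the rest and let go. I then took it by the cutting end, lowered its notch over the pin and slid it back until it met the pin (about 5 N), then released it and moved clear.

**Final checks:** in the last wrist picture the pin touches the notch bottom. The blade is straight and central between the cheeks, cutting end away from the handle, and the side view shows it lying flat. Nothing touches the gripper. The carton, small scraper and punch look untouched in the last pictures. I did not measure the bystanders' positions at the end, and I did not look at the tape rolls or the cup again.

**What disagreed or went wrong:**
- **Tool height:** the reported TCP height read about 4 cm lower than where the fingertips showed in the pictures. Because of this the first grasp closed in the air above the blade, without moving it. After that I set heights from the pictures and from contact force.
- **Last joint's range:** a turn on the way to the rest ran into the last joint's limit, so the arm swung sideways and tilted by 5 degrees. I straightened it and put the blade down about 13 degrees off the rest's axis, still well centred on it. For the second grasp I turned the tool half round.
- **Wrong direction:** after the second grasp one move went about 11 cm the wrong way, through free space. I corrected it.
- **Contact force:** setting the blade on the rest briefly read about 35 N vertically (about 38 N in all) at the wrist.

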